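# Park four optics parts in their matching nests

## Robot

A 7-joint arm with a two-finger parallel gripper is mounted at the origin on a cart in front of the work surface, level with it; the furniture and walls round the work are solid. World frame = base frame: x ahead of the robot, y to its left, z up, the work surface at z = 0. Lengths are in m, angles in rad, forces in N, time in s.
With the tool pointing down it reaches from about 0.4 to 0.875 m from the base axis. Payload 19.3 kg.
Tool frame: the origin (TCP) lies at the very end of the fingers, on their centre line; the grasp point (between the pads) lies 19 mm behind it; z points along the fingers, y is the line along which they close (so a half turn about z gives the same grasp; the last joint's range is limited). The gripper opens to 85 mm and grips with 20 to 120 N. Pads are 22 mm wide; open, the fingers measure 114 mm over their backs; the gripper's body (76 mm by 85 mm) begins 54 mm behind the grasp point. The pads swing forward as they close: fully open they stand 13 mm farther back than shut.
Start: joints at [1.073, 0.521, -0.036, 1.599, 0.021, 1.021, -0.113], TCP at [0.259, -0.569, 0.231] pointing down, gripper open.
Joint ranges: [-2.91, 2.91], [-0.3, 2.13], [-1.5, 1.42], [0.17, 2.43], [-1.26, 4.41], [0.16, 1.93], [-2.52, 2.52]. Speed limits (rad/s): [1.89, 1.89, 2.39, 2.39, 3.01, 3.01, 3.01].

## Interface

Orientations are given as [roll, pitch, yaw] about the fixed x, y, z axes, in that order (R = Rz(yaw) Ry(pitch) Rx(roll)).
In Python, from workcell import monitor, viewer, bot gives the robot as it stands.
- The arm moves only by the tool move_arm, never from a script. Its arguments are lists of equal length, an entry for each row: "gripper": the opening, from 0 (shut) to 1 (fully open); "linear": the shift along the tool's x, y, z in cm, a list of three; "twist": the turn about the tool's z in degrees. A call has 1 to 8 rows; each row shifts and turns the commanded pose from where the row before left it, along the tool's axes as they then stand; what a row does not reach is not made up. A row lasts 1/10 s, in which the tool goes at most 50 mm and 8.59 degrees, less where a joint would pass 70% of its speed; a pose out of reach is approached as far as the arm can. A call with a gripper value outside its range is refused whole. The fingers move at their own pace and stop on an object; "squeeze" is the grip in N (left out, the last holds). Time passes only in rows, so rows that do not move let the fingers close. It gives the time, the measured TCP pose, the force, the opening and the grip force at its end, in the units of the state.
- monitor.observe(): the state, without advancing time (a new reading comes with each control period).
- viewer.grab_frame(name): name is "scene" or "top" or "wrist"; returns a dict with "img" (384x512x3 uint8, red, green, blue), "K" (3x3 intrinsics, pixels), "eye" and "rotation" of the camera in the world. Camera axes: x right, y up, looking along -z (the intrinsics and any distortion apply to the point x, -y, -z); pixel columns grow to the right and rows downward; lengths in m; the calibration is good to about 2 mm. A picture is of the moment at which its call begins. There is no depth.
- bot.job_done(): hands the job in; it is judged then, once.
The state is a dict: "clock": time; "qpos": joint angles; "qd": joint speeds; "joint_efforts": joint torques, N m; "position": TCP position; "tool_rot": TCP orientation; "force": force on the tool from outside, world axes, zero at the start; "moment": the same for the moment, N m; "grip_width": finger opening in m; "finger_force": force on a finger pad.
Only numpy, scipy, OpenCV 4.12 (cv2) and the standard library are available. Lean on these libraries where they do the work, as an engineer would, in place of code of your own. Each camera call takes 0.05 s, during which the arm holds its last target. There are 200 camera calls.

## Task

The alignment is finished: put the beam-splitter cube, the lens tube, the power-meter head and the torch away, each in the blue parking nest whose pocket matches its shape and size (square, small round, large round, long). Each part must sit flat on the floor of its own pocket, the tube upright and the torch lying along its pocket; leave the fibre spool and the lens stand where they are.

Things in the scene. Friction and masses are not known exactly. Their poses are not given: they have to be found in the camera images.
- cage_cube: Loose black beam-splitter cube with round green windows, 39 x 39 x 40 mm, 0.18 kg. Origin: centre of its underside; x and y across its side faces, z up. Grasp across two parallel side faces.
- lens_tube: Loose black lens tube standing on end, with a dark purple lens inside, 30 mm diameter, 52 mm tall, 0.05 kg. Origin: centre of its underside; z along the tube, up.
- sensor_head: Loose black power-meter head, a flat round puck 60 mm in diameter and 22 mm high with a hole in its top, 0.16 kg. Origin: centre of its underside; z up. Grasp across its diameter.
- torch: Loose black inspection torch lying down, 103 mm long (its own y), 24 mm over the head at the -y end, 21 mm high, 0.09 kg. The barrel at its middle is 17 mm in diameter, its axis 10 mm above the underside. Origin: below the middle of its length, at underside height; y along the torch, z up. Grasp the barrel across, at the middle.
- cube_nest: Fixed blue plate 74 x 74 mm, 9 mm high, with a square pocket 50 x 50 mm, 5 mm deep; the pocket's grey felt floor is 4 mm above the table. It belongs to the beam-splitter cube. Origin: centre of its underside; z up, x and y along the sides of the pocket.
- tube_nest: Fixed blue plate 66 x 66 mm, 9 mm high, with a small round pocket of 40 mm diameter, 5 mm deep; the pocket's grey felt floor is 4 mm above the table. It belongs to the lens tube. Origin: centre of its underside; z up.
- sensor_nest: Fixed blue plate 94 x 94 mm, 9 mm high, with a large round pocket of 70 mm diameter, 5 mm deep; the pocket's grey felt floor is 4 mm above the table. It belongs to the power-meter head. Origin: centre of its underside; z up.
- torch_nest: Fixed blue plate 58 x 137 mm, 9 mm high, with a long pocket 34 x 113 mm, 5 mm deep; the pocket's grey felt floor is 4 mm above the table. It belongs to the torch. Origin: centre of its underside; z up, y along the pocket. Both long walls are open for 50 mm in the middle (plate 4 mm high there) for the fingers. The torch may lie either way round.
- fibre_spool: Loose white spool with yellow fibre, 69 mm diameter, 22 mm high; a bystander to leave alone. Origin: centre of its underside.
- lens_stand: Loose black stand with a green-tinted lens on a post, 65 x 54 x 106 mm; a bystander to leave alone. Origin: centre of its underside; z up. Fixed obstacles near it: a slim post with an optic at about x 0.59, y -0.10, up to z 0.25, and a beam screen at x 0.34 to 0.47, y 0.16 to 0.23, up to z 0.33; carry things round or over them.
Things that resemble listed ones, but are neither listed nor needed, are in the scene too. What is shaped like the lens_tube but red is not meant.

How it is judged:
At the end, for the whole second after the job is handed in: Each part rests in its own nest: origin within 10 mm of the nest's centre seen from above and under 8 mm above the nest's underside, z axis within 0.15 rad of vertical, the torch within 0.2 rad of the pocket's length (either way round), all under 0.02 m/s (horizontal distance between cage_cube and cube_nest below 0.01 m and z of cage_cube in the frame of cube_nest below 0.008 m and angle between each of cage_cube, lens_tube, sensor_head, torch's own z axis and vertical below 0.15 rad and linear speed of each of cage_cube, lens_tube, sensor_head, torch below 0.02 m/s and horizontal distance between lens_tube and tube_nest below 0.01 m and z of lens_tube in the frame of tube_nest below 0.008 m and horizontal distance between sensor_head and sensor_nest below 0.01 m and z of sensor_head in the frame of sensor_nest below 0.008 m and horizontal distance between torch and torch_nest below 0.01 m and z of torch in the frame of torch_nest below 0.008 m and angle between the y axis of torch and the y axis of torch_nest, either way round below 0.2 rad); the robot touches nothing.
It fails at once if the fibre spool is pushed more than 30 mm from its place (distance of fibre_spool from where it was at the start of the episode above 0.03 m).
It fails at once if the lens stand is pushed more than 30 mm from its place or knocked over (distance of lens_stand from where it was at the start of the episode above 0.03 m or angle between lens_stand's own z axis and vertical above 0.4 rad).
It also fails if it takes over 134 s, if anything falls off the work surface, if the arm or the gripper's body presses on something with over 40 N, if the wrist force passes 120 N, or if a joint passes its speed limit or range.

## Working session

There is one attempt and no reset: what is moved stays moved. The work goes in short steps, Python scripts to look and compute and a tool call to move; the robot and the scene stay as the last step left them, time stands still between calls to the robot, and variables do not carry over. Pictures are saved under pics/ and viewed, at most 14 in all, crops included, and the job is handed in when it is done.

Besides the shell and the picture viewer there is one more tool, called after "Emit:" as name([rows], argument=value, ...), one row to a line, values as JSON. move_arm: Moves the arm, as the interface text tells. Its arguments: {"type":"object","properties":{"gripper":{"type":"array"},"linear":{"type":"array"},"twist":{"type":"array"},"squeeze":{"type":"number"}},"required":["gripper","linear","twist"]}

```bash
mkdir -p pics; ls; cat > h.py <<'E'
import numpy as np, cv2, pickle
from workcell import monitor, viewer, bot
def grab(n,tag):
    f=viewer.grab_frame(n); pickle.dump(f,open(f'pics/{tag}.pkl','wb'))
    cv2.imwrite(f'pics/{tag}.png',f['img'][:,:,::-1]); return f
def load(tag): return pickle.load(open(f'pics/{tag}.pkl','rb'))
def ray(f,uv):
    K=np.array(f['K']);d=np.linalg.inv(K)@np.array([uv[0],uv[1],1.]);R=np.array(f['rotation'])
    return np.array(f['eye']),R@np.array([d[0],-d[1],-d[2]])
def plane(f,uv,z):
    e,d=ray(f,uv);return e+d*(z-e[2])/d[2]
def proj(f,p):
    R=np.array(f['rotation']);c=R.T@(np.array(p)-np.array(f['eye']));q=np.array(f['K'])@np.array([c[0],-c[1],-c[2]]);return q[:2]/q[2]
def tri(f,a,g,b):
    e1,d1=ray(f,a);e2,d2=ray(g,b)
    s=np.linalg.lstsq(np.c_[d1,-d2],e2-e1,rcond=None)[0]
    p,q=e1+d1*s[0],e2+d2*s[1];return (p+q)/2,np.linalg.norm(p-q)
E
python3 - <<'E'
from h import *
for n in ('scene','top','wrist'):
    f=grab(n,n+'0');print(n,{k:np.round(v,3).tolist() for k,v in f.items() if k!='img'})
a=[cv2.resize(load(n+'0')['img'],None,fx=1.56,fy=1.56,interpolation=cv2.INTER_CUBIC) for n in('scene','top')]
for n,i in zip('st',a): cv2.imwrite(f'pics/{n}big.png',i[:,:,::-1])
print(monitor.observe())
E
```

```text
pics
scene {'K': [[349.532, 0.0, 258.411], [0.0, 349.532, 188.804], [0.0, 0.0, 1.0]], 'eye': [-0.258, 0.476, 0.646], 'rotation': [1.008, -0.007, -2.138]}
top {'K': [[386.929, 0.0, 259.256], [0.0, 386.929, 184.539], [0.0, 0.0, 1.0]], 'eye': [0.401, -0.02, 1.134], 'rotation': [0.104, 0.009, -1.551]}
wrist {'K': [[299.987, 0.0, 254.906], [0.0, 299.987, 191.065], [0.0, 0.0, 1.0]], 'eye': [0.333, -0.537, 0.372], 'rotation': [-0.317, 0.001, -1.143]}
{'clock': 0.15, 'qpos': array([ 1.07282248,  0.52188091, -0.03631799,  1.5998432 ,  0.02118433,
        1.02112515, -0.11280505]), 'qd': array([ 0.0015565 , -0.00088889, -0.00059527, -0.00156331,  0.00109319,
        0.00139735, -0.00019624]), 'joint_efforts': array([ 1.25691582e-03, -9.27390432e+01,  1.98028766e+00, -3.70056152e+01,
        1.79669185e-02,  6.39645557e-03,  3.01641080e-05]), 'position': array([ 0.25914852, -0.56846972,  0.2308678 ]), 'tool_rot': array([-3.14072177e+00,  5.01917645e-05,  4.27739507e-01]), 'force': array([ 0.29324818,  0.63616387, -0.62343024]), 'moment': array([ 0.03701891, -0.04144723, -0.01631958]), 'finger_force': 0.0, 'grip_width': 0.08531423697903895}
```

```bash
python3 - <<'E'
s=open('h.py').read()
s=s.replace("def grab(","from scipy.spatial.transform import Rotation as Ro\ndef rot(f): return Ro.from_euler('xyz',f['rotation']).as_matrix()\ndef grab(",1).replace("np.array(f['rotation'])","rot(f)")
open('h.py','w').write(s)
E
python3 -c "
from h import *
print(load('top0').keys())"
```

```text
dict_keys(['img', 'K', 'eye', 'rotation'])
```

View pics/tbig.png

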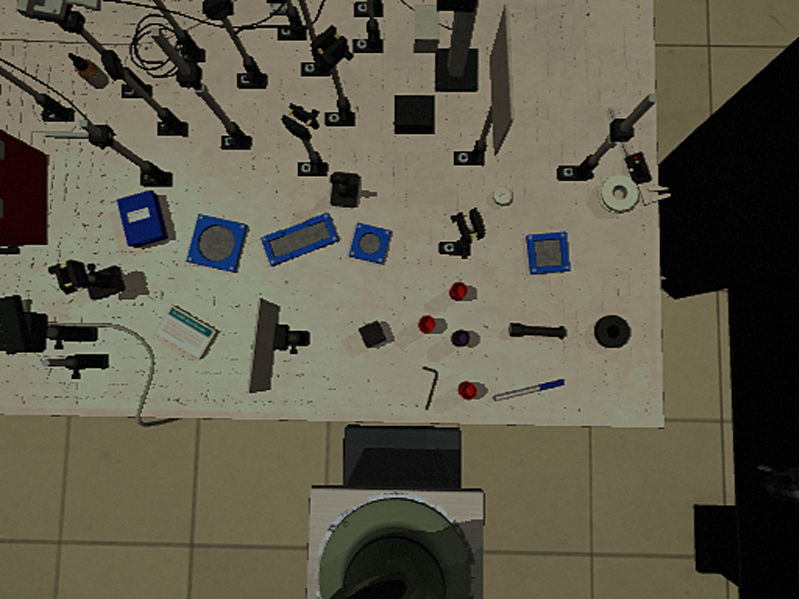

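View pics/sbig.png

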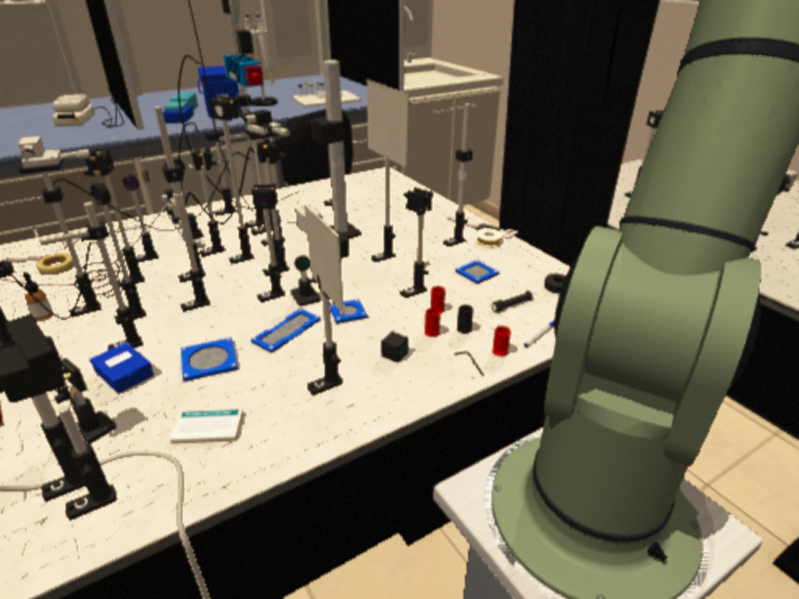

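Top view (1.56x): parts are the cube (374,335), black tube (461,338; the red ones at (427,324), (458,291) and (468,390) are decoys), torch (537,331) and puck (612,332). Nests are sensor (218,242), torch (300,240), tube (371,243) and cube (548,253). The blue box (143,218) is a decoy, the spool is at (620,193), and the lens stand is at about (345,188). The screen at (265,345) and the post at (455,235) are obstacles.

```bash
cat > m.py <<'E'
from h import *
def blobs(f,kind,amin=60):
    hsv=cv2.cvtColor(f['img'],cv2.COLOR_RGB2HSV)
    m=cv2.inRange(hsv,(105,120,50),(125,255,255)) if kind=='blue' else cv2.inRange(hsv,(0,0,0),(180,255,70))
    cs,_=cv2.findContours(m,cv2.RETR_EXTERNAL,cv2.CHAIN_APPROX_NONE)
    return [c for c in cs if cv2.contourArea(c)>amin]
def near(f,kind,uv,amin=60):
    return min(blobs(f,kind,amin),key=lambda c:np.hypot(*(np.mean(c[:,0],0)-uv)))
def quad(c):
    h=cv2.convexHull(c);p=cv2.arcLength(h,True)
    return cv2.approxPolyN(h,4,-1,True)[0] if hasattr(cv2,'approxPolyN') else cv2.boxPoints(cv2.minAreaRect(h))
E
python3 - <<'E'
from m import *
t,s=load('top0'),load('scene0')
T=dict(cube=(548,253),tube=(371,243),sensor=(218,242),torch=(300,240))
S=dict(cube=(478,271),tube=(349,310),sensor=(209,358),torch=(286,330))
for k in T:
    a=quad(near(t,'blue',np.array(T[k])/1.5625)).astype(float);b=quad(near(s,'blue',np.array(S[k])/1.5625)).astype(float)
    A=np.array([plane(t,p,.009) for p in a]);c=A.mean(0)
    e=np.diff(np.r_[A,A[:1]],axis=0)[:,:2]
    h=[]
    for p,P in zip(a,A):
        q=min(b,key=lambda x:np.hypot(*(x-proj(s,P))));X,g=tri(t,p,s,q);h.append(X)
    B=np.array([plane(s,p,.009) for p in b])
    print(k,'top c',c.round(4),'scene c',B.mean(0).round(4),'sides',np.linalg.norm(e,axis=1).round(3),'ang',(np.degrees(np.arctan2(e[:,1],e[:,0]))).round(1),'tri z',np.round([x[2] for x in h],3))
P=dict(cube=(374,335),tube=(461,338),torch=(537,331),sensor=(612,332))
Q=dict(cube=(395,346),tube=(465,319),torch=(513,301))
Z=dict(cube=.04,tube=.052,torch=.01,sensor=.022)
for k in P:
    c=near(t,'dark',np.array(P[k])/1.5625,30);r=cv2.minAreaRect(c)
    A=np.array([plane(t,p,Z[k]) for p in cv2.boxPoints(r)]);e=np.diff(A,axis=0)[:,:2]
    print(k,'px',np.round(r[0],1),'c',A.mean(0).round(4),np.linalg.norm(e,axis=1).round(3),'ang',np.degrees(np.arctan2(e[:,1],e[:,0])).round(1))
    if k in Q:
        d=near(s,'dark',np.array(Q[k])/1.5625,30);q=cv2.minAreaRect(d)[0];X,g=tri(t,r[0],s,q);print('   tri',X.round(3),round(g,4),np.round(q,1))
E
```

```text
Traceback (most recent call last):
  File "m.py", line 11, in quad
    return cv2.approxPolyN(h,4,-1,True)[0] if hasattr(cv2,'approxPolyN') else cv2.boxPoints(cv2.minAreaRect(h))
           ~~~~~~~~~~~~~~~^^^^^^^^^^^^^
cv2.error: OpenCV(4.12.0) :-1: error: (-5:Bad argument) in function 'approxPolyN'
> Overload resolution failed:
>  - Argument 'epsilon_percentage' must be float, not bool
>  - Argument 'epsilon_percentage' must be float, not bool
```

```bash
sed -i 's/return cv2.approxPolyN.*/return cv2.approxPolyN(h,4,epsilon_percentage=-1.0,ensure_convex=True)[0]/' m.py
cat > a.py <<'E'
from m import *
t,s=load('top0'),load('scene0')
T=dict(cube=(548,253),tube=(371,243),sensor=(218,242),torch=(300,240))
S=dict(cube=(478,271),tube=(349,310),sensor=(209,358),torch=(286,330))
for k in T:
    a=quad(near(t,'blue',np.array(T[k])/1.5625)).astype(float);b=quad(near(s,'blue',np.array(S[k])/1.5625)).astype(float)
    A=np.array([plane(t,p,.009) for p in a]);c=A.mean(0)
    e=np.diff(np.r_[A,A[:1]],axis=0)[:,:2]
    h=[]
    for p,P in zip(a,A):
        q=min(b,key=lambda x:np.hypot(*(x-proj(s,P))));X,g=tri(t,p,s,q);h.append(X)
    B=np.array([plane(s,p,.009) for p in b])
    print(k,'top c',c.round(4),'scene c',B.mean(0).round(4),'sides',np.linalg.norm(e,axis=1).round(3),'ang',(np.degrees(np.arctan2(e[:,1],e[:,0]))).round(1),'tri z',np.round([x[2] for x in h],3))
P=dict(cube=(374,335),tube=(461,338),torch=(537,331),sensor=(612,332))
Q=dict(cube=(395,346),tube=(465,319),torch=(513,301))
Z=dict(cube=.04,tube=.052,torch=.01,sensor=.022)
for k in P:
    c=near(t,'dark',np.array(P[k])/1.5625,30);r=cv2.minAreaRect(c)
    A=np.array([plane(t,p,Z[k]) for p in cv2.boxPoints(r)]);e=np.diff(A,axis=0)[:,:2]
    print(k,'px',np.round(r[0],1),'c',A.mean(0).round(4),np.linalg.norm(e,axis=1).round(3),'ang',np.degrees(np.arctan2(e[:,1],e[:,0])).round(1))
    if k in Q:
        d=near(s,'dark',np.array(Q[k])/1.5625,30);q=cv2.minAreaRect(d)[0];X,g=tri(t,r[0],s,q);print('   tri',X.round(3),round(g,4),np.round(q,1))
E
python3 a.py
```

```text
cube top c [ 0.5914 -0.2748  0.009 ] scene c [ 0.5871 -0.274   0.009 ] sides [0.07  0.075 0.074 0.074] ang [  95.8    6.7  -84.4 -176. ] tri z [0.01  0.005 0.005 0.005]
tube top c [0.6041 0.0603 0.009 ] scene c [0.6003 0.0615 0.009 ] sides [0.067 0.067 0.065 0.064] ang [ 168.6   75.7  -14.2 -102.6] tri z [0.01  0.004 0.007 0.003]
sensor top c [0.599  0.3514 0.009 ] scene c [0.5964 0.3519 0.009 ] sides [0.094 0.095 0.092 0.092] ang [ 170.1   78.3  -11.7 -100.4] tri z [0.01  0.005 0.004 0.009]
torch top c [0.6084 0.1948 0.009 ] scene c [0.6068 0.1945 0.009 ] sides [0.137 0.061 0.138 0.054] ang [ 114.1   22.4  -68.6 -159.1] tri z [0.005 0.009 0.008 0.01 ]
cube px [240.6 213.9] c [0.4309 0.0429 0.04  ] [0.051 0.046 0.051] ang [ -65.7 -155.5  114.2]
   tri [0.433 0.047 0.015] 0.0056 [252.5 222.5]
tube px [297.6 216.5] c [ 0.4266 -0.1168  0.052 ] [0.029 0.048 0.029] ang [ -6.5 -96.  173.3]
   tri [ 0.429 -0.118  0.022] 0.0048 [298.  204.5]
torch px [344.  211.9] c [ 0.4434 -0.2545  0.01  ] [0.024 0.105 0.024] ang [ -3.4 -92.4 176.1]
   tri [ 0.443 -0.255  0.01 ] 0.0014 [328.5 193. ]
sensor px [392. 212.] c [ 0.4452 -0.3888  0.022 ] [0.063 0.057 0.063] ang [-88.9 178.9  91.1]
```

```bash
cat > go.py <<'E'
import sys
from h import *
def go(*T):
    o=monitor.observe();p=np.array(o['position']);y=o['tool_rot'][2]
    print('at',p.round(4),'yaw',round(np.degrees(y),1),'t',round(o['clock'],2),'q7',round(o['qpos'][6],2),'w',round(o['grip_width'],4))
    for X,Y,Z,W in T:
        d=np.array([X,Y,Z])-p
        R=Ro.from_euler('xyz',[np.pi,0,y]).as_matrix();L=R.T@d*100
        tw=-(W-np.degrees(y))
        print('lin cm',L.round(2),'twist',round((tw+180)%360-180,1),'-> rows>=',max(np.abs(np.linalg.norm(L))/5,abs(tw)/8.59).round(1))
        p=np.array([X,Y,Z]);y=np.radians(W)
if __name__=='__main__':
    go(*[tuple(map(float,a.split(','))) for a in sys.argv[1:]])
E
python3 go.py .445,-.389,.2,49.5
```

```text
at [ 0.2591 -0.5685  0.2309] yaw 24.5 t 0.15 q7 -0.11 w 0.0853
lin cm [24.36 -8.62  3.09] twist -25.0 -> rows>= 5.2
```

Emit:
move_arm([
  [4.06, -1.44, 0.5],
  [4.06, -1.44, 0.5],
  [4.06, -1.44, 0.5],
  [4.06, -1.44, 0.5],
  [4.06, -1.44, 0.5],
  [4.06, -1.44, 0.5],
  [0, 0, 0],
  [0, 0, 0],
], gripper=[1, 1, 1, 1, 1, 1, 1, 1], twist=[0, 0, 0, 0, 0, 0, -8, -8])

```text
clock: 0.95
position: [0.4462, -0.3874, 0.2009]
tool_rot: [-3.141, 0.0, 0.715]
force: [-0.4, -0.5, -0.4]
grip_width: 0.0853
finger_force: 0.0
```

Emit:
move_arm([
  [0, 0, 0],
  [0, 0, 0],
], gripper=[1, 1], twist=[0, 0])

```text
clock: 1.15
position: [0.4448, -0.3893, 0.2012]
tool_rot: [-3.141, -0.0, 0.702]
force: [-0.9, -0.1, -0.4]
grip_width: 0.0855
finger_force: 0.0
```

```bash
python3 - <<'E'
from m import *
from go import go
f=grab('wrist','w1');go((.445,-.389,.2,41))
print(proj(f,(.4452,-.3888,.022)),proj(f,(.443,-.2545,.01)))
E
```

```text
at [ 0.4448 -0.3893  0.2012] yaw 40.2 t 1.2 q7 -0.33 w 0.0854
lin cm [ 0.04 -0.01  0.12] twist -0.8 -> rows>= 0.1
[253.33732249 168.82821961] [154.04861143  87.08291432]
```

View pics/w1.png

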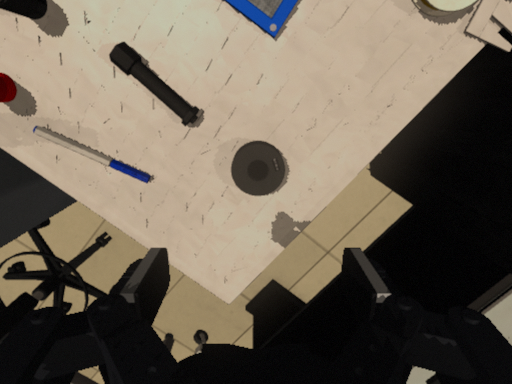

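The close-up shows the puck at (259,168), flat and round with a hole in its top, and the torch from (123,52) to (195,117), head at upper left. Both are the right ones; the pen and the red tube are not wanted.

```bash
python3 - <<'E'
from m import *
from go import go
f=load('w1');t=load('top0')
m=lambda f,uv,th:min([c for c in cv2.findContours(cv2.inRange(cv2.cvtColor(f['img'],cv2.COLOR_RGB2GRAY),0,th),cv2.RETR_EXTERNAL,cv2.CHAIN_APPROX_NONE)[0] if cv2.contourArea(c)>80],key=lambda c:np.hypot(*(c[:,0].mean(0)-uv)))
for th in (50,65,80):
    c=m(f,(259,168),th);d=m(t,(392,212),th)
    e=cv2.fitEllipse(c);g=cv2.fitEllipse(d)
    print(th,np.round(e[0],1),np.round(e[1],1),plane(f,e[0],.015).round(4),plane(t,g[0],.015).round(4),tri(f,e[0],t,g[0]))
    c=m(f,(158,85),th);d=m(t,(344,212),th);r=cv2.minAreaRect(c);q=cv2.minAreaRect(d)
    A=np.array([plane(f,p,.01) for p in cv2.boxPoints(r)]);E=np.diff(A,axis=0)[:,:2]
    print('torch',A.mean(0).round(4),np.linalg.norm(E,axis=1).round(3),np.degrees(np.arctan2(E[:,1],E[:,0])).round(1),tri(f,r[0],t,q[0]))
E
```

```text
50 [257.5 170. ] [21.3 21.5] [ 0.4459 -0.3944  0.015 ] [ 0.4445 -0.3908  0.015 ] (array([ 0.4443889 , -0.39544127,  0.00367058]), np.float64(0.0020376982778260153))
torch [ 0.4458 -0.255   0.01  ] [0.023 0.104 0.025] [ -8.1 -91.9 176. ] (array([ 0.44530482, -0.25387606,  0.01111746]), np.float64(0.0019007991050351116))
65 [257.8 168. ] [52.  53.2] [ 0.4478 -0.393   0.015 ] [ 0.4448 -0.3909  0.015 ] (array([ 0.44536063, -0.39529084,  0.00160985]), np.float64(6.928596148097082e-05))
torch [ 0.4463 -0.2551  0.01  ] [0.024 0.105 0.025] [ -7.7 -91.3 176.5] (array([ 0.44487915, -0.25384174,  0.00969312]), np.float64(0.0032787267055249627))
80 [257.9 168. ] [52.5 53.5] [ 0.4479 -0.3932  0.015 ] [ 0.4449 -0.391   0.015 ] (array([ 0.44547253, -0.39541714,  0.00150665]), np.float64(4.756730744458709e-05))
torch [ 0.4461 -0.2556  0.01  ] [0.024 0.106 0.026] [ -8.1 -91.8 176.1] (array([ 0.44474748, -0.25404122,  0.00908105]), np.float64(0.0029380281505811644))
```

Emit:
move_arm([
  [0, 0.28, 3],
  [0, 0, 4.5],
  [0, 0, 4.5],
  [0, 0, 4],
  [0, 0, 2],
  [0, 0, 1.7],
  [0, 0, 0],
], gripper=[1, 1, 1, 1, 1, 1, 1], twist=[0, 0, 0, 0, 0, 0, 0], squeeze=50)

```text
clock: 1.9
position: [0.4461, -0.3906, 0.0026]
tool_rot: [-3.139, 0.001, 0.705]
force: [0.1, -0.9, -0.7]
grip_width: 0.0849
finger_force: 0.0
```

Emit:
move_arm([
  [0, 0, 0],
  [0, 0, 0],
  [0, 0, 0],
  [0, 0, 0],
  [0, 0, 0],
  [0, 0, 0],
  [0, 0, 0],
  [0, 0, 0],
], gripper=[0.6, 0.6, 0.6, 0.6, 0.6, 0.6, 0.6, 0.6], twist=[0, 0, 0, 0, 0, 0, 0, 0])

```text
clock: 2.7
position: [0.4475, -0.3917, 0.0064]
tool_rot: [3.139, -0.0, 0.706]
force: [-4.1, 3.4, 16.4]
grip_width: 0.0562
finger_force: 50.4
```

```bash
python3 - <<'E'
from m import *
f=grab('wrist','w2');f2=viewer.grab_frame('scene')
cv2.imwrite('pics/w2b.png',np.hstack([cv2.resize(f['img'][150:384,100:420],None,fx=1.5,fy=1.5),cv2.resize(f2['img'][120:237,330:460],None,fx=2.3,fy=3)[:351]])[:,:,::-1])
E
```

```text
(no output)
```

View pics/w2b.png

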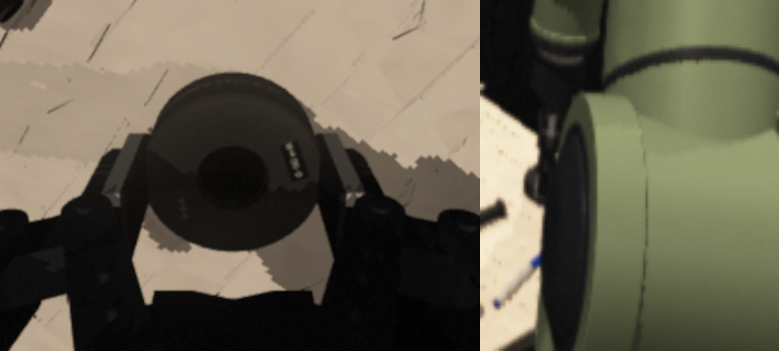

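Emit:
move_arm([
  [0, 0, 0],
  [0, 0, 0],
  [0, 0, 0],
  [0, 0, 0],
  [0, 0, 0],
  [0, 0, 0],
], gripper=[0.9, 0.9, 0.9, 0.9, 0.9, 0.9], twist=[0, 0, 0, 0, 0, 0])

```text
clock: 3.4
position: [0.4469, -0.3911, 0.0042]
tool_rot: [-3.141, -0.0, 0.707]
force: [-0.0, -0.1, -0.3]
grip_width: 0.0772
finger_force: 0.0
```

Emit:
move_arm([
  [0, 0, -0.6],
  [0, 0, 0],
  [0, 0, 0],
  [0, 0, 0],
  [0, 0, 0],
  [0, 0, 0],
  [0, 0, 0],
  [0, 0, 0],
], gripper=[0.6, 0.6, 0.6, 0.6, 0.6, 0.6, 0.6, 0.6], twist=[0, 0, 0, 0, 0, 0, 0, 0])

```text
clock: 4.2
position: [0.447, -0.3912, 0.0117]
tool_rot: [3.141, 0.0, 0.707]
force: [-6.2, 6.2, 24.2]
grip_width: 0.0554
finger_force: 48.4
```

Emit:
move_arm([
  [0, 0, 0],
  [0, 0, 0],
  [0, 0, 0],
  [0, 0, 0],
  [0, 0, 0.4],
  [0, 0, 0],
], gripper=[0.9, 0.9, 0.9, 0.9, 0.9, 0.9], twist=[0, 0, 0, 0, 0, 0], squeeze=35)

```text
clock: 4.8
position: [0.4466, -0.3909, 0.0057]
tool_rot: [-3.141, 0.0, 0.707]
force: [-0.2, -1.2, -0.0]
grip_width: 0.077
finger_force: 0.0
```

Emit:
move_arm([
  [0, 0, 0],
  [0, 0, 0],
  [0, 0, 0],
  [0, 0, 0],
  [0, 0, 0],
  [0, 0, 0],
  [0, 0, 0],
  [0, 0, 0],
], gripper=[0.6, 0.6, 0.6, 0.6, 0.6, 0.6, 0.6, 0.6], twist=[0, 0, 0, 0, 0, 0, 0, 0])

```text
clock: 5.6
position: [0.4468, -0.3911, 0.0068]
tool_rot: [-3.141, 0.0, 0.707]
force: [-2.4, 2.1, 10.2]
grip_width: 0.0571
finger_force: 35.1
```

Emit:
move_arm([
  [0, 0, -2],
  [0, 0, -3],
  [0, 0, -3],
  [0, 0, 0],
], gripper=[0.6, 0.6, 0.6, 0.6], twist=[0, 0, 0, 0])

```text
clock: 6.0
position: [0.4484, -0.3924, 0.0899]
tool_rot: [3.136, -0.001, 0.707]
force: [0.5, -0.8, -1.5]
grip_width: 0.0566
finger_force: 38.1
```

```bash
python3 - <<'E'
from m import *
f=grab('wrist','w3');f2=grab('top','t3')
cv2.imwrite('pics/w3b.png',np.hstack([cv2.resize(f['img'][150:384,100:420],None,fx=1.5,fy=1.5)])[:,:,::-1])
E
python3 go.py .447,-.391,.34,41 .60,-.25,.34,70 .597,.3515,.34,120
```

```text
at [ 0.447  -0.3913  0.0867] yaw 40.5 t 6.1 q7 -0.35 w 0.0568
lin cm [ 2.000e-02 -2.000e-02 -2.533e+01] twist -0.5 -> rows>= 5.1
lin cm [20.8 -0.6 -0. ] twist -29.0 -> rows>= 4.2
lin cm [ 56.42 -20.85  -0.  ] twist -50.0 -> rows>= 12.0
```

View pics/w3b.png

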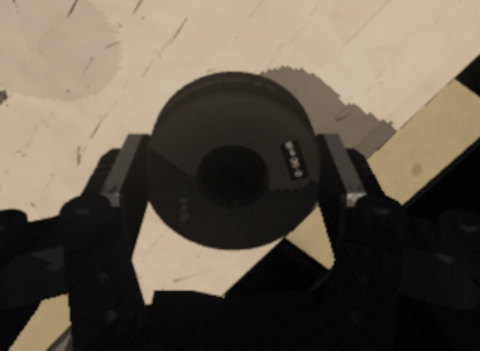

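Emit:
move_arm([
  [0, 0, -4],
  [0, 0, -5],
  [0, 0, -5],
  [0, 0, -5],
  [0, 0, -5],
  [0, 0, -1.4],
], gripper=[0.6, 0.6, 0.6, 0.6, 0.6, 0.6], twist=[0, 0, 0, 0, 0, 0])

```text
clock: 6.7
position: [0.4478, -0.3918, 0.3445]
tool_rot: [3.137, -0.001, 0.707]
force: [-0.2, -0.3, -0.7]
grip_width: 0.0566
finger_force: 38.6
```

Emit:
move_arm([
  [2.8, -0.1, 0],
  [4, -0.1, 0],
  [4, -0.1, 0],
  [4, -0.1, 0],
  [4, -0.1, 0],
  [2, -0.1, 0],
  [0, 0, 0],
], gripper=[0.6, 0.6, 0.6, 0.6, 0.6, 0.6, 0.6], twist=[0, 0, 0, 0, 0, 0, 0])

```text
clock: 7.4
position: [0.6028, -0.2484, 0.3384]
tool_rot: [-3.139, -0.0, 0.711]
force: [-0.5, -0.0, -1.5]
grip_width: 0.0563
finger_force: 38.6
```

Emit:
move_arm([
  [3, -3.55, 0],
  [3, -3.55, 0],
  [3, -3.55, 0],
  [3, -3.55, 0],
  [3, -3.55, 0],
  [3, -3.55, 0],
  [3, -3.55, 0],
  [3, -3.55, 0],
], gripper=[0.6, 0.6, 0.6, 0.6, 0.6, 0.6, 0.6, 0.6], twist=[0, 0, 0, 0, 0, 0, 0, 0])

```text
clock: 8.2
position: [0.5988, 0.1208, 0.3396]
tool_rot: [3.141, 0.001, 0.706]
force: [1.4, -0.9, -1.3]
grip_width: 0.0564
finger_force: 38.6
```

Emit:
move_arm([
  [3, -3.55, 0],
  [3, -3.55, 0],
  [3, -3.55, 0],
  [3, -3.55, 0],
  [2.6, -3.2, 0],
  [0, 0, 0],
], gripper=[0.6, 0.6, 0.6, 0.6, 0.6, 0.6], twist=[0, 0, 0, 0, 0, 0])

```text
clock: 8.8
position: [0.5951, 0.3526, 0.3383]
tool_rot: [-3.139, 0.002, 0.713]
force: [0.2, 0.5, -1.7]
grip_width: 0.0562
finger_force: 38.6
```

Emit:
move_arm([
  [0, 0, 0],
  [0, 0, 0],
  [0, 0, 0],
  [0, 0, 0],
  [0, 0, 0],
  [0, 0, 0],
  [0, 0, 0],
  [0, 0, 0],
], gripper=[0.6, 0.6, 0.6, 0.6, 0.6, 0.6, 0.6, 0.6], twist=[-8, -8, -8, -8, -8, -8, -8, -8])

```text
clock: 9.6
position: [0.5976, 0.3461, 0.3393]
tool_rot: [-3.141, 0.001, 1.829]
force: [0.8, 0.1, -0.6]
grip_width: 0.0563
finger_force: 38.6
```

```bash
python3 - <<'E'
from m import *
from go import go
go((.597,.3515,.34,120))
f=load('w3');o=np.array([.447,-.3913])
g=cv2.cvtColor(f['img'],cv2.COLOR_RGB2GRAY)
f=grab('wrist','w4');s=grab('scene','s4')
cv2.imwrite('pics/w4b.png',np.vstack([f['img'],s['img']])[:,:,::-1][:, :] if 0 else np.hstack([cv2.resize(f['img'],(400,300)),cv2.resize(s['img'],(400,300))])[:,:,::-1])
E
```

```text
at [0.5976 0.3461 0.3393] yaw 104.8 t 9.6 q7 -0.58 w 0.0563
lin cm [ 0.54  0.08 -0.07] twist -15.2 -> rows>= 1.8
```

View pics/w4b.png

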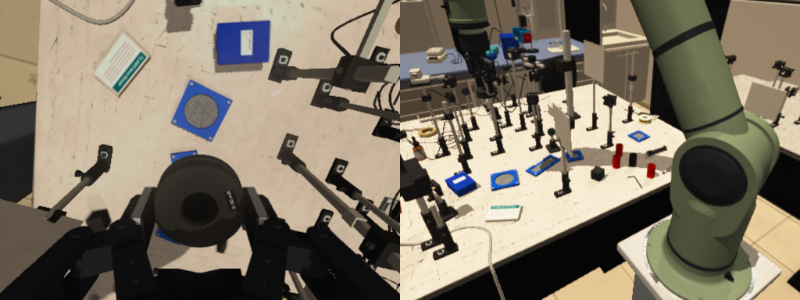

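The left half (wrist) shows the sensor nest clear at (256,141) full-size, with the puck held between the pads. The right half (scene) shows the arm clear of the screen.

```bash
python3 - <<'E'
from m import *
f=load('w3');p=plane(f,(255.3,258.5),.0867-.006+.022);d=p[:2]-[.447,-.3913];y=np.radians(40.5)
print('in-hand tool x,y mm',1e3*(d@[np.cos(y),np.sin(y)]),1e3*(d@[np.sin(y),-np.cos(y)]))
f=load('w4');t=load('top0')
a=quad(near(f,'blue',(256,141))).astype(float);b=quad(near(t,'blue',np.array((218,242))/1.5625)).astype(float)
A=np.array([plane(f,q,.009) for q in a]);print(A.mean(0),np.linalg.norm(np.diff(A,axis=0),axis=1))
for q,P in zip(a,A):
    print(tri(f,q,t,min(b,key=lambda x:np.hypot(*(x-proj(t,P))))))
# grey pocket centre
hsv=cv2.cvtColor(f['img'],cv2.COLOR_RGB2HSV);m=np.zeros(hsv.shape[:2],np.uint8);cv2.fillPoly(m,[a.astype(int)],255)
m&=~cv2.inRange(hsv,(100,90,0),(130,255,255));m=cv2.erode(m,np.ones((3,3)))
c=max(cv2.findContours(m,cv2.RETR_EXTERNAL,cv2.CHAIN_APPROX_NONE)[0],key=cv2.contourArea);e=cv2.fitEllipse(c);print(e,plane(f,e[0],.0065))
E
```

```text
in-hand tool x,y mm 3.66661028735834 3.5091842111020237
[0.60096199 0.34997062 0.009     ] [0.09321116 0.09187266 0.0914474 ]
(array([0.65359507, 0.38683778, 0.01139008]), np.float64(0.0019970049298761294))
(array([0.63613688, 0.29630855, 0.01344985]), np.float64(0.001003232549829299))
(array([0.54558629, 0.31417859, 0.00612464]), np.float64(0.003372417642062305))
(array([0.56333496, 0.404699  , 0.01248002]), np.float64(0.00234397914214071))
((257.26812744140625, 141.92063903808594), (39.984291076660156, 40.24543762207031), 81.25465393066406) [0.6007061  0.35110132 0.0065    ]
```

Emit:
move_arm([
  [0.26, 0.14, 2],
  [0, 0, 3.5],
  [0, 0, 3.5],
  [0, 0, 3.5],
  [0, 0, 3.5],
  [0, 0, 2],
  [0, 0, 0],
], gripper=[0.6, 0.6, 0.6, 0.6, 0.6, 0.6, 0.6], twist=[0, 0, 0, 0, 0, 0, 0])

```text
clock: 10.4
position: [0.5969, 0.3486, 0.1569]
tool_rot: [-3.137, 0.002, 1.82]
force: [-0.2, -0.8, -1.6]
grip_width: 0.0566
finger_force: 38.6
```

```bash
python3 - <<'E'
from m import *
s=grab('scene','s5');t=grab('top','t5')
cv2.imwrite('pics/s5b.png',np.hstack([cv2.resize(t['img'],(400,300)),cv2.resize(s['img'],(400,300))])[:,:,::-1])
E
python3 go.py .5983,.349,.0105,104.8
```

```text
at [0.5981 0.35   0.1607] yaw 104.3 t 10.5 q7 -0.67 w 0.0561
lin cm [-1.000e-01 -1.000e-02  1.502e+01] twist -0.5 -> rows>= 3.0
```

View pics/s5b.png

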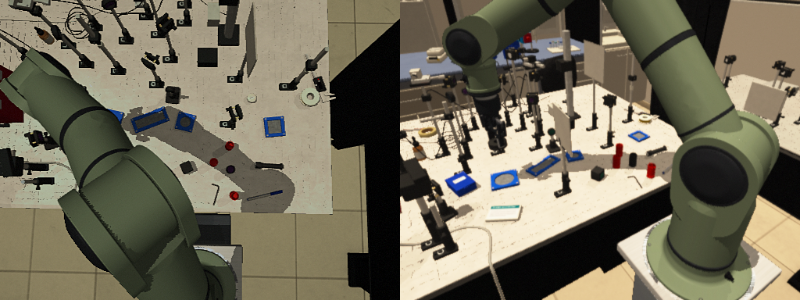

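The arm passes well above the screen, and the sensor nest is visible under the hand. Descending.

Emit:
move_arm([
  [-0.1, 0, 3.5],
  [0, 0, 4],
  [0, 0, 3.5],
  [0, 0, 2],
  [0, 0, 1],
  [0, 0, 0.6],
  [0, 0, 0.3],
  [0, 0, 0],
], gripper=[0.6, 0.6, 0.6, 0.6, 0.6, 0.6, 0.6, 0.6], twist=[0, 0, 0, 0, 0, 0, 0, 0])

```text
clock: 11.3
position: [0.5986, 0.3497, 0.0123]
tool_rot: [3.14, -0.0, 1.824]
force: [-0.2, 0.0, -0.9]
grip_width: 0.0566
finger_force: 38.6
```

Emit:
move_arm([
  [0, 0, 0],
  [0, 0, 0],
], gripper=[0.6, 0.6], twist=[0, 0])

```text
clock: 11.5
position: [0.5985, 0.3496, 0.0121]
tool_rot: [3.141, -0.0, 1.824]
force: [-0.6, 0.1, -1.0]
grip_width: 0.0568
finger_force: 38.6
```

Emit:
move_arm([
  [0, 0, 0.15],
  [0, 0, 0],
  [0, 0, 0],
  [0, 0, 0],
  [0, 0, 0],
  [0, 0, 0],
  [0, 0, 0],
], gripper=[0.6, 0.6, 0.9, 0.9, 0.9, 0.9, 0.9], twist=[0, 0, 0, 0, 0, 0, 0])

```text
clock: 12.2
position: [0.598, 0.3494, 0.0097]
tool_rot: [-3.142, -0.0, 1.824]
force: [-0.5, -0.3, -0.4]
grip_width: 0.0765
finger_force: 0.0
```

Emit:
move_arm([
  [0, 0, -2],
  [0, 0, -4],
  [0, 0, -5],
  [0, 0, -5],
  [0, 0, -5],
  [0, 0, -5],
  [0, 0, -5],
  [0, 0, 0],
], gripper=[1, 1, 1, 1, 1, 1, 1, 1], twist=[0, 0, 0, 0, 0, 0, 0, 0])

```text
clock: 13.0
position: [0.599, 0.3509, 0.329]
tool_rot: [3.132, -0.004, 1.824]
force: [-0.1, 0.1, -0.8]
grip_width: 0.0855
finger_force: 0.0
```

```bash
python3 - <<'E'
from m import *
f=grab('wrist','w6');c=proj(f,(.598,.351,.01)).astype(int);print(c)
cv2.imwrite('pics/w6b.png',cv2.resize(f['img'][max(c[1]-90,0):c[1]+90,max(c[0]-120,0):c[0]+120],None,fx=2,fy=2)[:,:,::-1])
E
python3 go.py .6,.3,.32,104 .6,-.25,.3,104 .445,-.2545,.2,88
```

```text
[251 146]
at [0.5984 0.3502 0.3251] yaw 104.5 t 13.05 q7 -0.6 w 0.0856
lin cm [-4.9  -1.11  0.51] twist 0.5 -> rows>= 1.0
lin cm [-53.37 -13.31   2.  ] twist 0.0 -> rows>= 11.0
lin cm [  3.31 -15.15  10.  ] twist 16.0 -> rows>= 3.7
```

View pics/w6b.png

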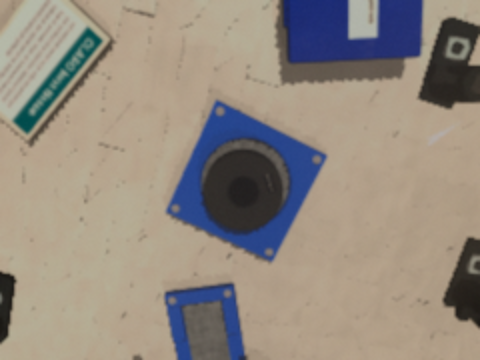

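The puck lies in the round pocket at crop (243,190). Next is the torch.

Emit:
move_arm([
  [-4.48, -1.11, 0.19],
  [-4.48, -1.11, 0.19],
  [-4.48, -1.11, 0.19],
  [-4.48, -1.11, 0.19],
  [-4.48, -1.11, 0.19],
  [-4.48, -1.11, 0.19],
  [-4.48, -1.11, 0.19],
], gripper=[1, 1, 1, 1, 1, 1, 1], twist=[0, 0, 0, 0, 0, 0, 0])

```text
clock: 13.75
position: [0.6005, 0.0244, 0.3066]
tool_rot: [-3.141, 0.0, 1.824]
force: [2.0, -1.0, 0.6]
grip_width: 0.0853
finger_force: 0.0
```

Emit:
move_arm([
  [-4.48, -1.11, 0.19],
  [-4.48, -1.11, 0.19],
  [-4.48, -1.11, 0.19],
  [-4.48, -1.11, 0.19],
  [-4.48, -1.11, 0.19],
  [-4.48, -1.11, 0.19],
  [0, 0, 0],
], gripper=[1, 1, 1, 1, 1, 1, 1], twist=[0, 0, 0, 0, 0, 0, 0])

```text
clock: 14.45
position: [0.6022, -0.2577, 0.2941]
tool_rot: [-3.139, 0.001, 1.816]
force: [-0.4, -0.7, -0.7]
grip_width: 0.0854
finger_force: 0.0
```

Emit:
move_arm([
  [0.66, -3.03, 2],
  [0.66, -3.03, 2],
  [0.66, -3.03, 2],
  [0.66, -3.03, 2],
  [0.66, -3.03, 2],
  [0, 0, 0],
  [0, 0, 0],
  [0, 0, 0],
], gripper=[0.5, 0.5, 0.5, 0.5, 0.5, 0.5, 0.5, 0.5], twist=[0, 0, 0, 0, 0, 8.3, 8.3, 0])

```text
clock: 15.25
position: [0.4489, -0.2564, 0.1953]
tool_rot: [-3.141, 0.0, 1.532]
force: [0.2, 0.1, 0.1]
grip_width: 0.0427
finger_force: 0.0
```

```bash
cat >> m.py <<'E'
def dark(f,uv,th=65):
    g=cv2.cvtColor(f['img'],cv2.COLOR_RGB2GRAY)
    return min([c for c in cv2.findContours(cv2.inRange(g,0,th),cv2.RETR_EXTERNAL,cv2.CHAIN_APPROX_NONE)[0] if cv2.contourArea(c)>80],key=lambda c:np.hypot(*(c[:,0].mean(0)-uv)))
E
python3 - <<'E'
from m import *
from go import go
f=grab('wrist','w7');c=dark(f,proj(f,(.445,-.2545,.01)),70);r=cv2.minAreaRect(c)
A=np.array([plane(f,p,.01) for p in cv2.boxPoints(r)]);E=np.diff(A,axis=0)[:,:2]
print(r[0],A.mean(0).round(4),np.linalg.norm(E,axis=1).round(3),np.degrees(np.arctan2(E[:,1],E[:,0])).round(1))
x=A.mean(0)
f=load('top0');c=dark(f,(344,212),70);q=cv2.minAreaRect(c);print(tri(load('w7'),r[0],f,q[0]))
go((.4445,-.2545,.003,88))
E
```

```text
(250.5, 165.5) [ 0.4452 -0.2571  0.01  ] [0.022 0.102 0.025] [ -2.3 -91.9 177.7]
(array([ 0.44450032, -0.26004364, -0.01461342]), np.float64(0.0008932279920484153))
at [ 0.4491 -0.2563  0.1953] yaw 88.1 t 15.3 q7 0.15 w 0.0429
lin cm [ 0.16 -0.47 19.23] twist 0.1 -> rows>= 3.8
```

Emit:
move_arm([
  [0.06, -0.61, 3],
  [0, 0, 4.5],
  [0, 0, 4.5],
  [0, 0, 4],
  [0, 0, 2],
  [0, 0, 1.2],
  [0, 0, 0],
  [0, 0, 0],
], gripper=[0.5, 0.5, 0.5, 0.5, 0.5, 0.5, 0.5, 0.5], twist=[0, 0, 0, 0, 0, 0, 0, 0])

```text
clock: 16.1
position: [0.4438, -0.2559, 0.004]
tool_rot: [3.141, 0.0, 1.536]
force: [0.1, -0.2, 0.0]
grip_width: 0.0427
finger_force: 0.0
```

Emit:
move_arm([
  [0, 0, 0],
  [0, 0, 0],
  [0, 0, 0],
  [0, 0, 0],
  [0, 0, 0],
  [0, 0, 0],
  [0, 0, 0],
  [0, 0, 0],
], gripper=[0.1, 0.1, 0.1, 0.1, 0.1, 0.1, 0.1, 0.1], twist=[0, 0, 0, 0, 0, 0, 0, 0])

```text
clock: 16.9
position: [0.4438, -0.2562, 0.0042]
tool_rot: [3.14, 0.001, 1.534]
force: [-1.0, 0.6, 11.0]
grip_width: 0.0153
finger_force: 33.9
```

Emit:
move_arm([
  [0, 0, -2],
  [0, 0, -4],
  [0, 0, -4],
  [0, 0, 0],
], gripper=[0.1, 0.1, 0.1, 0.1], twist=[0, 0, 0, 0])

```text
clock: 17.3
position: [0.4453, -0.257, 0.108]
tool_rot: [3.135, 0.003, 1.534]
force: [1.0, 0.2, -1.5]
grip_width: 0.0153
finger_force: 34.9
```

```bash
python3 - <<'E'
from m import *
f=grab('wrist','w8')
cv2.imwrite('pics/w8b.png',f['img'][100:,50:450][:,:,::-1])
E
python3 go.py .60,-.2555,.34,88 .608,.195,.34,113
```

```text
at [ 0.4444 -0.2567  0.1058] yaw 87.9 t 17.35 q7 0.06 w 0.0153
lin cm [  0.7   15.55 -23.42] twist -0.1 -> rows>= 5.6
lin cm [45.05 -0.77 -0.  ] twist -25.0 -> rows>= 9.0
```

View pics/w8b.png

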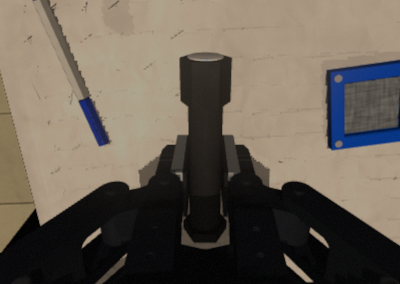

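```bash
python3 - <<'E'
from m import *
f=load('w8');p=np.array([.4444,-.2567]);y=np.radians(87.9);tx=np.array([np.cos(y),np.sin(y)])
for uv,z in (((256,153),.122),((256,161),.112),((256,343),.105),((256,332),.118)): print(uv,((plane(f,uv,z)[:2]-p)@tx*1e3).round(1))
E
```

```text
(256, 153) 54.1
(256, 161) 48.4
(256, 343) -66.3
(256, 332) -45.5
```

The torch is gripped at its middle, level and centred, with its head at crop (205,80).

Emit:
move_arm([
  [0.1, 1.5, -3.5],
  [0.1, 2.3, -3.6],
  [0.1, 2.3, -3.6],
  [0.1, 2.3, -3.6],
  [0.1, 2.4, -3.6],
  [0.1, 2.4, -3.6],
  [0.1, 2.35, -1.9],
  [0, 0, 0],
], gripper=[0.1, 0.1, 0.1, 0.1, 0.1, 0.1, 0.1, 0.1], twist=[0, 0, 0, 0, 0, 0, 0, 0])

```text
clock: 18.15
position: [0.6016, -0.2537, 0.3386]
tool_rot: [3.138, 0.0, 1.536]
force: [-0.3, 0.8, -2.1]
grip_width: 0.0154
finger_force: 34.9
```

Emit:
move_arm([
  [3.5, -0.08, 0],
  [4.5, -0.08, 0],
  [4.5, -0.08, 0],
  [4.5, -0.08, 0],
  [4.5, -0.08, 0],
  [4.5, -0.08, 0],
], gripper=[0.1, 0.1, 0.1, 0.1, 0.1, 0.1], twist=[0, 0, 0, 0, 0, 0])

```text
clock: 18.75
position: [0.6027, 0.0068, 0.336]
tool_rot: [-3.14, 0.001, 1.534]
force: [0.9, 1.2, -1.1]
grip_width: 0.0154
finger_force: 34.9
```

Emit:
move_arm([
  [4.5, -0.08, 0],
  [4.5, -0.08, 0],
  [4.5, -0.08, 0],
  [4.5, -0.08, 0],
  [1, 0, 0],
  [0, 0, 0],
  [0, 0, 0],
  [0, 0, 0],
], gripper=[0.1, 0.1, 0.1, 0.1, 0.1, 0.1, 0.1, 0.1], twist=[0, 0, 0, 0, -8, -8, -8, 0])

```text
clock: 19.55
position: [0.6069, 0.1951, 0.3358]
tool_rot: [-3.14, 0.0, 1.956]
force: [-0.9, 0.5, -0.7]
grip_width: 0.0157
finger_force: 35.0
```

```bash
python3 - <<'E'
from m import *
from go import go
f=grab('wrist','w9');o=monitor.observe();y=o['tool_rot'][2];ty=np.array([np.sin(y),-np.cos(y)])
c=near(f,'blue',proj(f,(.607,.195,.009)),300);a=quad(c).astype(float)
A=np.array([plane(f,q,.009) for q in a]);e=np.diff(np.r_[A,A[:1]],axis=0)[:,:2];C=A.mean(0)[:2]
print('px',c[:,0].min(0),c[:,0].max(0),'c',C,'corrected',C-.0035*ty,np.linalg.norm(e,axis=1).round(3),np.degrees(np.arctan2(e[:,1],e[:,0])).round(1))
cv2.imwrite('pics/w9b.png',f['img'][:,:,::-1])
go((.607,.195,.008,113))
E
```

```text
px [238 103] [275 155] c [0.60071567 0.2193827 ] corrected [0.59746459 0.21808635] [0.079 0.055 0.076 0.055] [ -66.7 -161.2  113.4   22.1]
at [0.607 0.195 0.336] yaw 111.7 t 19.6 q7 -0.27 w 0.0153
lin cm [ 0.  -0.  32.8] twist -1.3 -> rows>= 6.6
```

View pics/w9b.png

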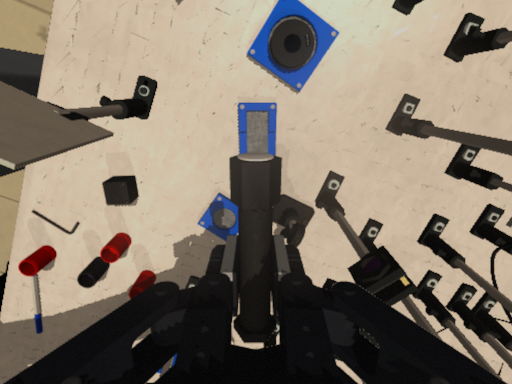

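The torch hangs over its nest, whose visible end is at (257,125), with the puck seated at (292,42). Top, scene and wrist agree on the torch nest at about (0.6076, 0.194), 113 deg.

Emit:
move_arm([
  [-0.17, 0.02, 3],
  [0, 0, 4.5],
  [0, 0, 4.5],
  [0, 0, 4.5],
  [0, 0, 4.5],
  [0, 0, 4],
  [0, 0, 3],
  [0, 0, 0],
], gripper=[0.1, 0.1, 0.1, 0.1, 0.1, 0.1, 0.1, 0.1], twist=[-1.3, 0, 0, 0, 0, 0, 0, 0])

```text
clock: 20.4
position: [0.6057, 0.1927, 0.053]
tool_rot: [-3.135, -0.0, 1.972]
force: [-0.9, 0.5, -0.4]
grip_width: 0.0155
finger_force: 34.9
```

```bash
python3 - <<'E'
from m import *
from go import go
f=grab('wrist','w10');s=grab('scene','s10')
cv2.imwrite('pics/w10b.png',np.hstack([f['img'][100:384,100:420],cv2.resize(s['img'][130:272,120:280],None,fx=2,fy=2)])[:,:,::-1])
go((.6078,.1935,.0085,113))
E
```

```text
at [0.6081 0.1941 0.0576] yaw 113.1 t 20.5 q7 -0.41 w 0.0153
lin cm [-0.04 -0.05  4.91] twist 0.1 -> rows>= 1.0
```

View pics/w10b.png

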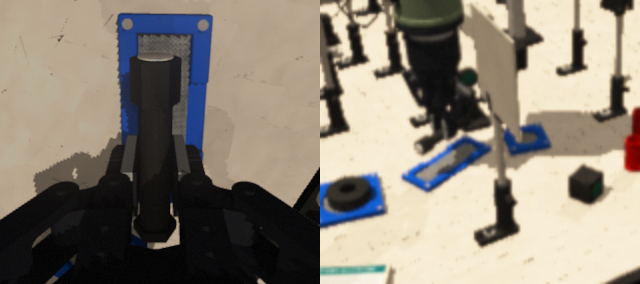

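```bash
python3 - <<'E'
from m import *
f=load('w10');p=np.array([.6081,.1941]);y=np.radians(113.1);tx=np.array([np.cos(y),np.sin(y)]);ty=np.array([np.sin(y),-np.cos(y)])
def s(n,uv,z):
    d=plane(f,uv,z)[:2]-p;print(n,'x %.1f y %.1f'%(d@tx*1e3,d@ty*1e3))
zt=.0576-.0042
s('headend',(255,154),zt+.021);s('headL',(230,180),zt+.011);s('headR',(281,180),zt+.011);s('tail',(254,342),zt+.01)
c=near(f,'blue',(265,160),300);c=c[:,0]
for r in (116,120,125,130,135,140,150):
    q=c[c[:,1]==r][:,0]
    if len(q): s('L%d'%r,(q.min(),r),.009);s('R%d'%r,(q.max()+1,r),.009)
s('topend',(265,c[:,1].min()),.009)
E
```

```text
headend x 54.6 y -1.9
headL x 40.7 y -13.3
headR x 40.7 y 9.8
tail x -52.5 y -2.7
L116 x 64.8 y -24.5
R116 x 64.8 y 32.0
L120 x 62.5 y -24.6
R120 x 62.4 y 32.1
L125 x 59.5 y -24.7
R125 x 59.4 y 32.3
L130 x 56.5 y -24.9
R130 x 56.5 y 31.9
L135 x 53.5 y -24.4
R135 x 53.4 y 32.0
L140 x 50.4 y -24.5
R140 x 50.4 y 32.2
L150 x 44.2 y -24.7
R150 x 44.2 y 31.9
topend x 66.0 y 3.8
```

Emit:
move_arm([
  [0, 0, 2],
  [0, 0, 1.5],
  [0, 0, 0],
  [0, 0, 0],
  [0, 0, 0],
  [0, 0, 0],
  [0, 0, 0],
  [0, 0, 0],
], gripper=[0.1, 0.1, 0.1, 0.1, 0.1, 0.1, 0.1, 0.1], twist=[0, 0, 0, 0, 0, 0, 0, 0])

```text
clock: 21.3
position: [0.6083, 0.194, 0.0224]
tool_rot: [3.141, 0.0, 1.976]
force: [0.2, -1.1, -0.7]
grip_width: 0.0155
finger_force: 34.9
```

```bash
python3 - <<'E'
from m import *
f=grab('wrist','w11');o=monitor.observe();print(o['position'],o['tool_rot'])
p=o['position'][:2];y=o['tool_rot'][2];tx=np.array([np.cos(y),np.sin(y)]);ty=np.array([np.sin(y),-np.cos(y)])
def s(uv,z):
    d=plane(f,uv,z)[:2]-p;return np.round([d@tx*1e3,d@ty*1e3],1)
c=near(f,'blue',(265,160),300)[:,0];g=cv2.cvtColor(f['img'],cv2.COLOR_RGB2GRAY)
r0=c[:,1].min()
for r in range(r0+4,r0+40,6):
    q=c[c[:,1]==r][:,0];print(r,s((q.min()-.5,r),.009),s((q.max()+.5,r),.009))
print('end',s((265,r0),.009))
zt=o['position'][2]-.0042
for r in range(170,215,8):
    row=g[r,205:310].astype(int);d=np.where(row<60)[0]+205;print(r,d.min(),d.max(),s((d.min()-.5,r),zt+.011),s((d.max()+.5,r),zt+.011))
cv2.imwrite('pics/w11b.png',cv2.resize(f['img'][100:384,130:390],None,fx=2,fy=2)[:,:,::-1])
E
```

```text
[0.60824211 0.19402688 0.02229429] [3.14141571e+00 1.81690049e-05 1.97574440e+00]
122 [ 64.4 -24.8] [64.4 31.7]
128 [ 61.4 -25. ] [61.4 31.4]
134 [ 58.4 -25.1] [58.4 31.6]
140 [ 55.3 -24.8] [55.3 31.3]
146 [ 52.2 -25. ] [52.2 31.5]
152 [ 49.1 -25.1] [49.1 31.7]
end [66.4  5.7]
170 207 293 [ 44.5 -21.8] [44.5 18.4]
178 207 293 [ 40.7 -22. ] [40.7 18.6]
186 225 292 [ 36.8 -13.7] [36.8 18.3]
194 222 292 [ 32.8 -15.2] [32.8 18.4]
202 226 278 [ 28.8 -13.5] [28.8 11.9]
210 226 272 [ 24.7 -13.6] [24.7  9.1]
```

View pics/w11b.png

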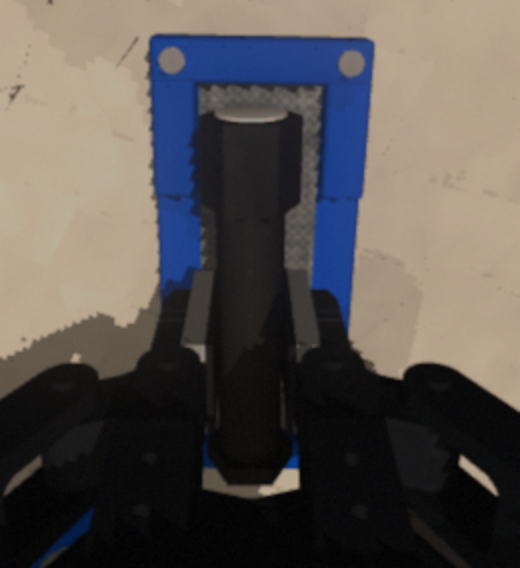

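The torch head spans crop columns 202-302 and the pocket 197-325, so the torch sits about 2-3 mm left. I shift that much, then lower and release.

Emit:
move_arm([
  [-0.15, 0.23, 0],
  [0, 0, 0.5],
  [0, 0, 0.5],
  [0, 0, 0.3],
  [0, 0, 0],
  [0, 0, 0],
], gripper=[0.1, 0.1, 0.1, 0.1, 0.1, 0.1], twist=[0, 0, 0, 0, 0, 0])

```text
clock: 21.95
position: [0.6107, 0.1936, 0.0088]
tool_rot: [-3.141, -0.0, 1.976]
force: [-0.2, -0.9, -1.1]
grip_width: 0.0156
finger_force: 35.0
```

Emit:
move_arm([
  [0, 0, 0.1],
  [0, 0, 0],
  [0, 0, 0],
  [0, 0, 0],
  [0, 0, 0],
  [0, 0, 0],
  [0, 0, 0],
  [0, 0, 0],
], gripper=[0.1, 0.1, 0.4, 0.4, 0.4, 0.4, 0.4, 0.4], twist=[0, 0, 0, 0, 0, 0, 0, 0])

```text
clock: 22.75
position: [0.6109, 0.1936, 0.0081]
tool_rot: [3.142, -0.0, 1.976]
force: [-0.6, -0.9, 0.8]
grip_width: 0.0342
finger_force: 0.0
```

Emit:
move_arm([
  [0, 0, -2],
  [0, 0, -4],
  [0, 0, -5],
  [0, 0, -5],
  [0, 0, -5],
  [0, 0, -5],
  [0, 0, 0],
  [0, 0, 0],
], gripper=[0.5, 0.5, 0.5, 0.5, 0.5, 0.5, 0.5, 0.5], twist=[0, 0, 0, 0, 0, 0, 0, 0])

```text
clock: 23.55
position: [0.6112, 0.1936, 0.2692]
tool_rot: [3.14, 0.001, 1.976]
force: [0.3, -0.3, -1.5]
grip_width: 0.0429
finger_force: 0.0
```

```bash
python3 - <<'E'
from m import *
from go import go
f=grab('wrist','w12');c=proj(f,(.608,.194,.009)).astype(int);print(c)
cv2.imwrite('pics/w12b.png',cv2.resize(f['img'][max(c[1]-110,0):c[1]+90,c[0]-130:c[0]+130],None,fx=2,fy=2)[:,:,::-1])
go((.61,0,.32,113),(.44,0.045,.2,113))
E
```

```text
[252 152]
at [0.6107 0.1933 0.2678] yaw 113.2 t 23.6 q7 -0.28 w 0.043
lin cm [-17.74  -7.68  -5.22] twist 0.2 -> rows>= 4.0
lin cm [ 10.78 -13.89  12.  ] twist 0.0 -> rows>= 4.3
```

View pics/w12b.png

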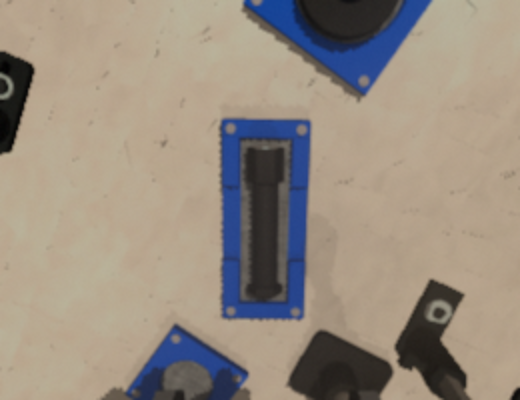

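The torch lies centred along its pocket at crop (265,222). Next is the cube.

Emit:
move_arm([
  [-3.55, -1.54, -1.04],
  [-3.55, -1.54, -1.04],
  [-3.55, -1.54, -1.04],
  [-3.55, -1.54, -1.04],
  [-3.55, -1.54, -1.04],
  [0, 0, 0],
  [0, 0, 0],
  [0, 0, 0],
], gripper=[0.8, 0.8, 0.8, 0.8, 0.8, 0.8, 0.8, 0.8], twist=[0, 0, 0, 0, 0, 8, 8, 8])

```text
clock: 24.4
position: [0.6096, -0.0005, 0.3185]
tool_rot: [-3.139, -0.0, 1.551]
force: [0.2, 0.8, -0.1]
grip_width: 0.0679
finger_force: 0.0
```

Emit:
move_arm([
  [0, 0, 0],
  [0, 0, 0],
  [0, 0, 0],
  [0, 0, 0],
  [0, 0, 0],
  [0, 0, 0],
  [0, 0, 0],
  [0, 0, 0],
], gripper=[0.8, 0.8, 0.8, 0.8, 0.8, 0.8, 0.8, 0.8], twist=[8.1, 8.1, 8.1, 8.1, 8.1, 8.1, 8.1, 8])

```text
clock: 25.2
position: [0.6096, -0.0001, 0.3184]
tool_rot: [-3.141, 0.003, 0.422]
force: [-0.0, -0.1, -0.1]
grip_width: 0.0684
finger_force: 0.0
```

Emit:
move_arm([
  [-2.5, -2.1, 2.4],
  [-2.5, -2.1, 2.4],
  [-2.5, -2.1, 2.4],
  [-2.5, -2.1, 2.4],
  [-2.6, -2.2, 2.4],
  [0, 0, 0],
  [0, 0, 0],
  [0, 0, 0],
], gripper=[0.8, 0.8, 0.8, 0.8, 0.8, 0.8, 0.8, 0.8], twist=[0, 0, 0, 0, 0, 0, 0, 0])

```text
clock: 26.0
position: [0.4522, 0.0441, 0.2001]
tool_rot: [-3.142, -0.0, 0.427]
force: [-0.1, 0.2, 0.3]
grip_width: 0.0686
finger_force: 0.0
```

```bash
cat > c.py <<'E'
from m import *
from go import go
f=grab('wrist','w13');t=load('top0')
for th in (50,65):
    c=dark(f,proj(f,(.432,.044,.03)),th);print(th,c[:,0].min(0),c[:,0].max(0),cv2.contourArea(c))
    q=quad(c).astype(float);A=np.array([plane(f,p,.04) for p in q]);e=np.diff(np.r_[A,A[:1]],axis=0)[:,:2]
    print(A.mean(0).round(4),np.linalg.norm(e,axis=1).round(3),np.degrees(np.arctan2(e[:,1],e[:,0])).round(1))
go((.433,.044,.2,24.5))
x=proj(f,(.433,.044,.02)).astype(int)
cv2.imwrite('pics/w13b.png',cv2.resize(f['img'][max(x[1]-60,0):x[1]+60,x[0]-80:x[0]+80],None,fx=4,fy=4)[:,:,::-1]);print(x)
E
python3 c.py
```

```text
50 [225 163] [259 202] 1091.0
[0.4389 0.0509 0.04  ] [0.043 0.035 0.043 0.035] [-155.3  114.5   24.1  -65.5]
65 [225 163] [260 203] 1308.0
[0.4385 0.0504 0.04  ] [0.044 0.036 0.044 0.037] [-158.   114.5   22.7  -65.5]
at [0.4523 0.0441 0.2002] yaw 24.5 t 26.05 q7 -1.52 w 0.068
lin cm [-1.76 -0.79  0.02] twist -0.0 -> rows>= 0.4
[246 184]
```

View pics/w13b.png

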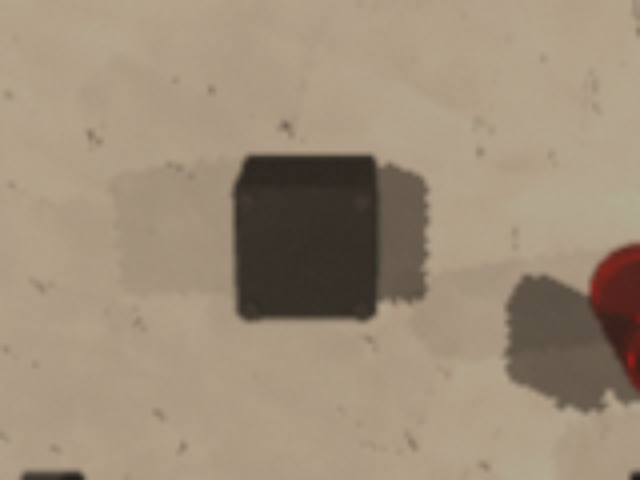

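The cube's top face spans crop (237..376, 187..318), aligned with the gripper. A red decoy tube is at right and out of the way.

```bash
python3 - <<'E'
from m import *
from go import go
f=load('w13');P=plane(f,(242.6,187),.04);print(P)
e=[plane(f,(166+c/4,124+r/4),.04) for c,r in((237,187),(376,187),(376,318))];print(np.linalg.norm(e[0]-e[1]),np.linalg.norm(e[1]-e[2]))
t=load('top0');c=dark(t,(240,214),60);print('top',c[:,0].min(0),c[:,0].max(0),plane(t,c[:,0].mean(0),.02))
print(tri(f,(242.6,187),t,proj(t,P)))
go((P[0],P[1],.015,24.5))
E
```

```text
[0.43490908 0.04873812 0.04      ]
0.03597004236414801 0.03617225668697554
top [230 206] [247 222] [0.43178917 0.04956345 0.02      ]
(array([0.43490908, 0.04873812, 0.04      ]), np.float64(2.5172027167143304e-16))
at [0.4523 0.0441 0.2002] yaw 24.5 t 26.05 q7 -1.52 w 0.068
lin cm [-1.39 -1.14 18.52] twist -0.0 -> rows>= 3.7
```

Emit:
move_arm([
  [-1.45, -1.12, 2],
  [0, 0, 4.5],
  [0, 0, 4.5],
  [0, 0, 4],
  [0, 0, 2],
  [0, 0, 1.6],
  [0, 0, 0],
  [0, 0, 0],
], gripper=[0.8, 0.8, 0.8, 0.8, 0.8, 0.8, 0.8, 0.8], twist=[0, 0, 0, 0, 0, 0, 0, 0])

```text
clock: 26.85
position: [0.434, 0.0484, 0.0143]
tool_rot: [3.142, 0.0, 0.428]
force: [0.9, -0.2, 0.3]
grip_width: 0.068
finger_force: 0.0
```

Emit:
move_arm([
  [0, 0, 0],
  [0, 0, 0],
  [0, 0, 0],
  [0, 0, 0],
  [0, 0, 0],
  [0, 0, 0],
  [0, 0, 0],
  [0, 0, 0],
], gripper=[0.35, 0.35, 0.35, 0.35, 0.35, 0.35, 0.35, 0.35], twist=[0, 0, 0, 0, 0, 0, 0, 0])

```text
clock: 27.65
position: [0.4343, 0.0484, 0.015]
tool_rot: [3.141, -0.002, 0.427]
force: [-1.9, 0.4, 12.5]
grip_width: 0.0372
finger_force: 33.9
```

Emit:
move_arm([
  [0, 0, -2],
  [0, 0, -4],
  [0, 0, -4],
  [0, 0, -4],
  [0, 0, 0],
  [0, 0, 0],
], gripper=[0.35, 0.35, 0.35, 0.35, 0.35, 0.35], twist=[0, 0, 0, 0, 0, 0])

```text
clock: 28.25
position: [0.4341, 0.0481, 0.1551]
tool_rot: [3.141, -0.002, 0.427]
force: [0.0, -0.2, -2.6]
grip_width: 0.0373
finger_force: 37.0
```

```bash
python3 - <<'E'
from m import *
from go import go
f=grab('wrist','w14')
cv2.imwrite('pics/w14b.png',f['img'][130:384,100:420][:,:,::-1])
go((.45,.03,.33,24.5),(.589,-.2745,.33,6))
E
```

```text
at [0.4335 0.0481 0.1541] yaw 24.5 t 28.3 q7 -1.59 w 0.0374
lin cm [  0.75   2.33 -17.59] twist -0.0 -> rows>= 3.6
lin cm [2.000e-02 3.347e+01 0.000e+00] twist 18.5 -> rows>= 6.7
```

View pics/w14b.png

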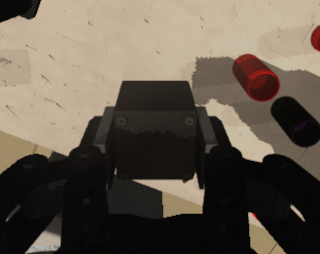

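The cube is held square between the pads. I've now used up the picture allowance (by my count one over), so the rest is by numbers only.

Emit:
move_arm([
  [0.15, 0.46, -3.5],
  [0.15, 0.46, -3.5],
  [0.15, 0.46, -3.5],
  [0.15, 0.46, -3.5],
  [0.15, 0.46, -3.5],
], gripper=[0.35, 0.35, 0.35, 0.35, 0.35], twist=[0, 0, 0, 0, 0])

```text
clock: 28.8
position: [0.4496, 0.0303, 0.3293]
tool_rot: [-3.141, 0.002, 0.428]
force: [0.1, -0.4, -1.4]
grip_width: 0.0373
finger_force: 36.8
```

Emit:
move_arm([
  [0, 4.2, 0],
  [0, 4.2, 0],
  [0, 4.2, 0],
  [0, 4.2, 0],
  [0, 4.2, 0],
  [0, 4.2, 0],
  [0, 4.2, 0],
  [0, 4.1, 0],
], gripper=[0.35, 0.35, 0.35, 0.35, 0.35, 0.35, 0.35, 0.35], twist=[0, 0, 0, 0, 0, 0, 0, 0])

```text
clock: 29.6
position: [0.5892, -0.2758, 0.327]
tool_rot: [-3.14, 0.002, 0.428]
force: [0.4, 0.1, -0.9]
grip_width: 0.037
finger_force: 36.9
```

Emit:
move_arm([
  [0, 0, 0],
  [0, 0, 0],
  [0, 0, 4],
  [0, 0, 4],
  [0, 0, 4],
  [0, 0, 0],
  [0, 0, 0],
  [0, 0, 0],
], gripper=[0.35, 0.35, 0.35, 0.35, 0.35, 0.35, 0.35, 0.35], twist=[8, 8, 2.5, 0, 0, 0, 0, 0])

```text
clock: 30.4
position: [0.5898, -0.2745, 0.2109]
tool_rot: [3.141, -0.002, 0.105]
force: [0.4, 0.5, -0.7]
grip_width: 0.0375
finger_force: 36.8
```

```bash
python3 - <<'E'
from m import *
from go import go
f=load('w14');y=np.radians(24.5);d=plane(f,(256.5,276),.1796)[:2]-[.4337,.0481]
print('in hand mm x,y',1e3*d@[np.cos(y),np.sin(y)],1e3*d@[np.sin(y),-np.cos(y)])
f=grab('wrist','w15');s=(.5895,-.2745,.009)
bl=[c for c in blobs(f,'blue',20)];print([(c[:,0].min(0).tolist(),c[:,0].max(0).tolist()) for c in bl],proj(f,s))
go((.5895,-.2745,.0185,6))
o=monitor.observe();p=o['position'];y=o['tool_rot'][2];tx=np.array([np.cos(y),np.sin(y)]);ty=np.array([np.sin(y),-np.cos(y)])
m=cv2.inRange(cv2.cvtColor(f['img'],cv2.COLOR_RGB2HSV),(105,120,50),(125,255,255))
for r in range(120,300,12):
    q=np.where(m[r])[0]
    if len(q)>3: print(r,q.min(),q.max(),[(1e3*(plane(f,(u,r),.009)-p)[:2]@np.c_[tx,ty]).round(1).tolist() for u in (q.min()-.5,q.max()+.5)])
E
```

```text
in hand mm x,y 2.1057990382831084 2.4299525822104187
[([227, 325], [258, 334]), ([225, 131], [289, 192])] [253.54375736 166.00091969]
at [ 0.5898 -0.2746  0.2111] yaw 6.0 t 30.45 q7 -1.19 w 0.0376
lin cm [-3.000e-02 -1.000e-02  1.926e+01] twist 0.0 -> rows>= 3.9
132 225 289 [[39.1, -32.9], [39.1, 40.7]]
144 226 288 [[25.5, -32.2], [25.5, 40.0]]
156 226 288 [[11.6, -32.6], [11.6, 40.5]]
168 227 288 [[-2.7, -31.9], [-2.7, 41.0]]
180 227 287 [[-17.4, -32.3], [-17.4, 40.3]]
192 227 287 [[-32.4, -32.7], [-32.4, 40.8]]
```

Emit:
move_arm([
  [0.16, 0.14, 3],
  [0, 0, 4.5],
  [0, 0, 4.5],
  [0, 0, 4],
  [0, 0, 1],
  [0, 0, 0],
  [0, 0, 0],
  [0, 0, 0],
], gripper=[0.35, 0.35, 0.35, 0.35, 0.35, 0.35, 0.35, 0.35], twist=[0, 0, 0, 0, 0, 0, 0, 0])

```text
clock: 31.25
position: [0.592, -0.276, 0.0417]
tool_rot: [3.14, -0.003, 0.105]
force: [0.7, -0.3, -1.3]
grip_width: 0.0373
finger_force: 36.8
```

```bash
cat > n.py <<'E'
from m import *
from go import go
def nest(tag):
    f=grab('wrist',tag);o=monitor.observe();p=o['position'];y=o['tool_rot'][2];tx=np.array([np.cos(y),np.sin(y)]);ty=np.array([np.sin(y),-np.cos(y)])
    m=cv2.inRange(cv2.cvtColor(f['img'],cv2.COLOR_RGB2HSV),(105,120,50),(125,255,255))
    g=cv2.cvtColor(f['img'],cv2.COLOR_RGB2GRAY);print(p.round(4),np.degrees(y).round(1),o['force'].round(1))
    for r in range(60,320,12):
        q=np.where(m[r,150:360])[0]+150
        if len(q)>3: print(r,q.min(),q.max(),[(1e3*(plane(f,(u,r),.009)-p)[:2]@np.c_[tx,ty]).round(1).tolist() for u in (q.min()-.5,q.max()+.5)],'dark',[ (int(a),int(b)) for a,b in [(np.where(g[r,q.min():q.max()]<55)[0].min()+q.min(),np.where(g[r,q.min():q.max()]<55)[0].max()+q.min())]] if (g[r,q.min():q.max()]<55).any() else '')
if __name__=='__main__':
    import sys;nest(sys.argv[1])
E
python3 n.py w16
```

```text
[ 0.5918 -0.2759  0.0413] 6.0 [-0.1 -0.1 -1. ]
168 260 300 [[38.7, 4.3], [38.7, 28.7]] dark [(260, 299)]
180 196 316 [[31.3, -34.3], [31.2, 38.8]] dark 
192 197 315 [[23.7, -34.2], [23.6, 38.6]] dark [(215, 297)]
204 198 314 [[15.8, -34.0], [15.8, 38.5]] dark [(216, 313)]
216 199 314 [[7.8, -33.9], [7.7, 39.0]] dark [(215, 313)]
228 199 313 [[-0.4, -34.4], [-0.5, 38.9]] dark [(216, 312)]
240 200 312 [[-8.9, -34.2], [-9.0, 38.7]] dark [(204, 311)]
```

Emit:
move_arm([
  [0, 0, 1],
  [0, 0, 0.7],
  [0, 0, 0.4],
  [0, 0, 0.15],
  [0, 0, 0],
  [0, 0, 0],
], gripper=[0.35, 0.35, 0.35, 0.35, 0.35, 0.35], twist=[0, 0, 0, 0, 0, 0])

```text
clock: 31.9
position: [0.5908, -0.2753, 0.0182]
tool_rot: [3.142, -0.0, 0.105]
force: [-12.0, 6.6, 36.8]
grip_width: 0.037
finger_force: 42.6
```

Emit:
move_arm([
  [0, 0, 0],
  [0, 0, 0],
  [0, 0, 0],
  [0, 0, 0],
  [0, 0, 0],
  [0, 0, 0],
], gripper=[0.65, 0.65, 0.65, 0.65, 0.65, 0.65], twist=[0, 0, 0, 0, 0, 0])

```text
clock: 32.5
position: [0.5906, -0.2754, 0.0165]
tool_rot: [-3.142, 0.0, 0.105]
force: [-0.1, 0.4, 0.3]
grip_width: 0.0556
finger_force: 0.0
```

Emit:
move_arm([
  [0, 0, -2],
  [0, 0, -4],
  [0, 0, -4],
  [0, 0, -4],
  [0, 0, -4],
  [0, 0, -4],
  [0, 0, 0],
  [0, 0, 0],
], gripper=[0.65, 0.65, 0.65, 0.65, 0.65, 0.65, 0.65, 0.65], twist=[0, 0, 0, 0, 0, 0, 0, 0])

```text
clock: 33.3
position: [0.5909, -0.2755, 0.2373]
tool_rot: [3.141, -0.001, 0.105]
force: [-0.7, 0.5, -1.1]
grip_width: 0.0554
finger_force: 0.0
```

```bash
python3 - <<'E'
from m import *
from go import go
f=grab('wrist','w17')
c=dark(f,proj(f,(.5915,-.276,.03)),60);q=c[:,0];print('cube px',q.min(0),q.max(0),cv2.contourArea(c))
for nm,z,e in (('top',.044,.0195),):
    print('expect top face',[proj(f,np.array([.5915,-.276,z])+np.r_[Ro.from_euler('z',6,degrees=True).apply([a,b,0])]).round(1).tolist() for a,b in((e,e),(e,-e),(-e,-e),(-e,e))])
n=near(f,'blue',proj(f,(.5915,-.276,.009)),200);print('nest px',n[:,0].min(0),n[:,0].max(0),quad(n).tolist())
# reds and tube in top
t=load('top0');h=cv2.cvtColor(t['img'],cv2.COLOR_RGB2HSV);m=cv2.inRange(h,(0,130,60),(8,255,255))|cv2.inRange(h,(172,130,60),(180,255,255))
for k in cv2.findContours(m,cv2.RETR_EXTERNAL,cv2.CHAIN_APPROX_NONE)[0]:
    if cv2.contourArea(k)>20:
        u=cv2.minEnclosingCircle(k)[0]
        if u[1]>170 and u[0]>200: print('red',np.round(u),plane(t,u,.035).round(3))
print('tube',plane(t,(297.6,216.5),.035).round(3))
go((.53,-.2,.27,30),(.43,-.117,.2,60))
E
```

```text
cube px [235 139] [282 183] 1578.0
expect top face [[236.7, 150.0], [271.4, 150.0], [270.8, 183.2], [237.4, 183.2]]
nest px [227 130] [285 186] [[286, 130], [284, 186], [227, 186], [227, 130]]
red [300. 250.] [ 0.332 -0.127  0.035]
red [273. 207.] [ 0.452 -0.049  0.035]
red [294. 186.] [ 0.513 -0.106  0.035]
tube [ 0.427 -0.118  0.035]
at [ 0.5904 -0.2753  0.2361] yaw 6.0 t 33.35 q7 -1.18 w 0.0557
lin cm [-5.22 -8.12 -3.39] twist -24.0 -> rows>= 2.8
lin cm [ -4.51 -12.19   7.  ] twist -30.0 -> rows>= 3.5
```

Emit:
move_arm([
  [-2.38, -2.9, 0.6],
  [-2.38, -2.9, 0.6],
  [-2.38, -2.9, 0.6],
  [-2.38, -2.9, 0.6],
  [-2.38, -2.9, 0.6],
  [-2.38, -2.9, 0.6],
], gripper=[0.65, 0.65, 0.65, 0.65, 0.65, 0.65], twist=[0, 0, 0, 0, 0, 0])

```text
clock: 33.95
position: [0.4285, -0.1163, 0.1993]
tool_rot: [-3.141, 0.002, 0.105]
force: [1.3, 1.2, -1.0]
grip_width: 0.0556
finger_force: 0.0
```

Emit:
move_arm([
  [0, 0, 0],
  [0, 0, 0],
  [0, 0, 0],
  [0, 0, 0],
  [0, 0, 0],
  [0, 0, 0],
  [0, 0, 0],
  [0, 0, 0],
], gripper=[0.65, 0.65, 0.65, 0.65, 0.65, 0.65, 0.65, 0.65], twist=[-8, -8, -8, -8, -8, -8, -8, 0])

```text
clock: 34.75
position: [0.4298, -0.1173, 0.1996]
tool_rot: [-3.14, 0.0, 1.085]
force: [-1.1, -0.4, -0.2]
grip_width: 0.0556
finger_force: 0.0
```

Emit:
move_arm([
  [0, 0, 0],
  [0, 0, 0],
], gripper=[0.65, 0.65], twist=[0, 0])

```text
clock: 34.95
position: [0.4302, -0.1173, 0.2002]
tool_rot: [-3.141, 0.0, 1.079]
force: [-0.1, 0.1, -0.1]
grip_width: 0.0556
finger_force: 0.0
```

```bash
python3 - <<'E'
from m import *
from go import go
f=grab('wrist','w18');t=load('top0');s=load('scene0')
for th in (45,55):
    c=dark(f,proj(f,(.428,-.118,.035)),th);r=cv2.minAreaRect(c);print(th,np.round(r[0],1),np.round(r[1],1),round(r[2]),c[:,0].min(0),c[:,0].max(0))
print('expect base/top',proj(f,(.428,-.118,0)).round(1),proj(f,(.428,-.118,.052)).round(1))
for nm,g,uv in(('top',t,(297.6,216.5)),('scene',s,(298,204.5))):
    c=dark(g,uv,55);r=cv2.minAreaRect(c);print(nm,np.round(r[0],1),np.round(r[1],1),plane(g,r[0],.026).round(4),c[:,0].min(0),c[:,0].max(0))
go((.428,-.118,.02,62))
E
```

```text
45 [249.5 172.5] [23. 25.] 90 [237 161] [262 184]
55 [250. 167.] [36. 28.] 90 [236 149] [264 185]
expect base/top [252.2 165.8] [251.8 177.9]
top [295.  216.5] [ 9. 12.] [ 0.4269 -0.1116  0.026 ] [289 212] [301 221]
scene [297.5 204. ] [16.  7.] [ 0.4286 -0.1121  0.026 ] [294 196] [301 212]
at [ 0.4303 -0.1173  0.2004] yaw 61.9 t 35.0 q7 -0.52 w 0.0557
lin cm [-0.17 -0.17 18.04] twist -0.1 -> rows>= 3.6
```

```bash
python3 - <<'E'
from m import *
from go import go
f=load('w18');t=load('top0')
P=plane(f,(250,171),.052);print(P)
q=dark(f,(250,167),55)[:,0];g=cv2.cvtColor(f['img'],cv2.COLOR_RGB2GRAY)
for r in range(147,188,3): print(r,''.join('%4d'%v for v in g[r,230:270:2]))
print('top frame, lateral',plane(t,(295,216.5),.045),proj(f,(.429,-.112,0)),proj(f,(.429,-.112,.052)))
E
```

```text
[ 0.42982527 -0.11093069  0.052     ]
147  150 150 149 150 154 155 156 151 150 150 151 160 161 160 160 163 164 163 162 162
150  148 148 148 151 153 154 156  98  55  42  43  44  43  73 138 160 162 161 161 162
153  148 149 148 149 151 121  42  44  41  41  41  42  41  40  42  76 162 161 161 163
156  150 150 148 151 119  43  42  42  41  44  42  42  42  42  42  41  67 162 160 162
159  149 149 149 149  79  41  43  51  50  48  47  47  46  38  40  42  41 130 161 160
162  149 150 150 141  45  49  49  46  46  45  44  44  46  49  48  44  42  75 151 162
165  158 155 150 102  47  47  46  45  44  47  46  51  57  50  56  52  50  63  93 160
168  133 162 163  57  42  44  47  46  51  57  58  58  57  57  57  56  48  60  94 122
171  158 160 151  52  42  43  47  49  53  56  57  57  56  58  57  51  44  55  95  94
174  161 160 161  57  40  41  45  55  57  55  57  57  56  57  53  42  44  59  94  94
177  164 163 162 109  45  41  42  42  46  52  52  51  48  45  45  43  50  80  95  96
180  160 164 162 165  96  47  43  44  43  44  43  44  44  44  45  48  69  95  94  94
183  159 158 162 165 164 139  62  43  45  43  44  45  44  46  58  89  95  96  95  95
186  160 159 159 162 162 145 152 154 122 104  68  72  83  97  98  96  96  97  97  97
top frame, lateral [ 0.42645513 -0.1100258   0.045     ] [250.53158089 160.972692  ] [249.78397142 172.29864448]
```

Emit:
move_arm([
  [0.44, -0.46, 2],
  [0, 0, 4],
  [0, 0, 4],
  [0, 0, 4],
  [0, 0, 2.5],
  [0, 0, 1.7],
  [0, 0, 0],
  [0, 0, 0],
], gripper=[0.65, 0.65, 0.65, 0.65, 0.65, 0.65, 0.65, 0.65], twist=[0, 0, 0, 0, 0, 0, 0, 0], squeeze=25)

```text
clock: 35.8
position: [0.4285, -0.1111, 0.0189]
tool_rot: [-3.141, 0.0, 1.082]
force: [-0.3, 1.0, 0.7]
grip_width: 0.0558
finger_force: 0.0
```

Emit:
move_arm([
  [0, 0, 0],
  [0, 0, 0],
  [0, 0, 0],
  [0, 0, 0],
  [0, 0, 0],
  [0, 0, 0],
  [0, 0, 0],
  [0, 0, 0],
], gripper=[0.25, 0.25, 0.25, 0.25, 0.25, 0.25, 0.25, 0.25], twist=[0, 0, 0, 0, 0, 0, 0, 0])

```text
clock: 36.6
position: [0.429, -0.1115, 0.0196]
tool_rot: [3.14, -0.0, 1.082]
force: [-0.8, 0.7, 10.2]
grip_width: 0.0292
finger_force: 26.3
```

Emit:
move_arm([
  [0, 0, -2],
  [0, 0, -4.5],
  [0, 0, -5],
  [0, 0, -5],
  [0, 0, -5],
  [0, 0, -5],
  [0, 0, -5],
  [0, 0, 0],
], gripper=[0.25, 0.25, 0.25, 0.25, 0.25, 0.25, 0.25, 0.25], twist=[0, 0, 0, 0, 0, 0, 0, 0])

```text
clock: 37.4
position: [0.4302, -0.1115, 0.3399]
tool_rot: [3.132, -0.002, 1.082]
force: [0.8, -0.0, -1.2]
grip_width: 0.0292
finger_force: 25.3
```

```bash
python3 - <<'E'
from m import *
from go import go
f=grab('wrist','w19');g=cv2.cvtColor(f['img'],cv2.COLOR_RGB2GRAY);o=monitor.observe()
print([proj(f,o['position']+[0,0,z]).round(1).tolist() for z in(-.018,.034)])
go((.604,.0605,.331,90))
for r in range(215,330,6): print(r,''.join('%4d'%v for v in g[r,210:306:4]))
E
```

```text
[[250.5, 233.5], [250.0, 286.8]]
at [ 0.4292 -0.1115  0.3368] yaw 62.0 t 37.45 q7 -0.44 w 0.0295
lin cm [23.4   7.34  0.58] twist -28.0 -> rows>= 4.9
215  196 170 182 120 199 198 198 195  67  47  52  51  52  54  48 169 196 199 198 197 195 192 186 188
221  196 196 197 175 139 160 117  51  50  47  48  47  47  49  43  47  50 198 198 113 114 117 115 188
227  195 181 195 196 185 148  49  44  43  44  43  44  41  42  43  43  46  73 126 115 113 112 109 103
233  195 196 194 197 197  51  39  41  39  42  40  38  39  40  39  40  37  40 110 111 112 110 110 109
239  191  78  79  59  36  36  38  37  38  36  35  36  34  37  36  34  35  35  89  36  78  79 100 108
245  100  76  77  34  31  34  36  33  34  34  31  34  32  31  33  32  32  31  45  32  73  76  76  64
251   77  76  75  31  28  32  31  34  29  30  32  28  30  29  29  27  26  27  28  27  40  75  75  34
257   75  74  55  26  28  31  28  30  42  35  28  27  26  31  24  22  24  24  23  24  24  73  73  74
263   74  73  27  23  25  36  26  32  41  46  46  48  46  42  40  35  21  36  20  21  23  70  73  72
269   74  72  24  21  19  35  34  27  43 
[... 369 characters left out ...]
17  14  18  17  16  13  15   9  12  10  13  11  12  12  16  16  16  17  17  36  16  22  15  17
299   13  13  16  12  23  14  11  10  13  12  11  11  11  13  11  13  10  12  25  72  18  17  13  11
305   13  12  17  66 135  20  12  12  11  11  10  11  12   8   8  11   7  21  98 101  15  10  13   6
311   13  10  16   8  12  10   8  20  20  12   8   9  13   9  12  23  96 105 106 103  11  17  14  13
317   14   9  14   8   6   6   5   6   6   4  10  98 104 109 107 104 108 101 104 105  46  75  16  15
323   11  35   6   9   9   7   3   6   5   4   2  10 101 103 107 103 106 106 104 103 101 104  12  15
329   12  46   4   5   4   6   4   5   3   7   3   3   7 103 104 103 106 101 103 105 105 104  13  12
```

Emit:
move_arm([
  [3, 0.94, 0],
  [4, 1.25, 0],
  [4, 1.25, 0],
  [4, 1.25, 0],
  [4, 1.25, 0],
  [4.4, 1.4, 0],
  [0, 0, 0],
], gripper=[0.25, 0.25, 0.25, 0.25, 0.25, 0.25, 0.25], twist=[0, 0, 0, 0, 0, 0, 0])

```text
clock: 38.15
position: [0.6045, 0.0657, 0.3316]
tool_rot: [-3.138, -0.001, 1.087]
force: [-0.8, -0.4, -1.6]
grip_width: 0.0293
finger_force: 25.2
```

Emit:
move_arm([
  [0, 0, 0],
  [0, 0, 0],
  [0, 0, 0],
  [0, 0, 0],
  [0, 0, 0],
  [0, 0, 0],
  [0, 0, 0],
  [0, 0, 0],
], gripper=[0.25, 0.25, 0.25, 0.25, 0.25, 0.25, 0.25, 0.25], twist=[-8, -8, -8, -8, -8, -8, -8, 0])

```text
clock: 38.95
position: [0.6026, 0.0605, 0.3328]
tool_rot: [-3.14, -0.001, 2.062]
force: [-0.9, 0.5, -0.9]
grip_width: 0.0296
finger_force: 25.2
```

Emit:
move_arm([
  [0, 0, 4],
  [0, 0, 4],
  [0, 0, 4],
  [0, 0, 2.5],
  [0, 0, 0],
  [0, 0, 0],
  [0, 0, 0],
], gripper=[0.25, 0.25, 0.25, 0.25, 0.25, 0.25, 0.25], twist=[0, 0, 0, 0, 0, 0, 0])

```text
clock: 39.65
position: [0.6037, 0.0611, 0.1903]
tool_rot: [3.14, 0.001, 2.058]
force: [0.1, 0.1, 0.1]
grip_width: 0.0296
finger_force: 25.2
```

```bash
python3 - <<'E'
from m import *
from go import go
w=load('w12');print('stand corners z.02',[plane(w,(122+a/2,42+b/2),.02).round(3)[:2].tolist() for a,b in((322,330),(392,370),(288,385))])
f=grab('wrist','w20');o=monitor.observe();p=o['position'];y=o['tool_rot'][2];R=np.c_[[np.cos(y),np.sin(y)],[np.sin(y),-np.cos(y)]]
for c in blobs(f,'blue',40):
    q=quad(c).astype(float);A=np.array([plane(f,u,.009)[:2] for u in q])
    print(q.tolist(),A.round(4).tolist(),np.linalg.norm(np.diff(np.r_[A,A[:1]],axis=0),axis=1).round(3))
print('exp nest px',proj(f,(.604,.0605,.009)).round(1))
go((.604,.0605,.0235,118))
E
```

```text
stand corners z.02 [[0.677, 0.142], [0.736, 0.134], [0.673, 0.094]]
[[296.0, 166.0], [257.0, 208.0], [213.0, 172.0], [251.0, 127.0]] [[0.6439, 0.0839], [0.6293, 0.0199], [0.566, 0.0349], [0.5804, 0.0981]] [0.066 0.065 0.065 0.065]
[[362.0, 0.0], [338.0, 128.0], [285.0, 123.0], [300.0, 0.0]] [[0.6179, 0.2504], [0.6624, 0.1404], [0.6102, 0.1186], [0.5666, 0.2232]] [0.119 0.057 0.113 0.058]
exp nest px [254.1 167.8]
at [0.6038 0.061  0.1902] yaw 117.9 t 39.7 q7 -0.07 w 0.0295
lin cm [-6.000e-02 -1.000e-02  1.667e+01] twist -0.1 -> rows>= 3.3
```

Emit:
move_arm([
  [-0.15, -0.1, 3],
  [0, 0, 4.5],
  [0, 0, 4],
  [0, 0, 2.5],
  [0, 0, 0],
  [0, 0, 0],
  [0, 0, 0],
  [0, 0, 0],
], gripper=[0.25, 0.25, 0.25, 0.25, 0.25, 0.25, 0.25, 0.25], twist=[0, 0, 0, 0, 0, 0, 0, 0])

```text
clock: 40.5
position: [0.6039, 0.0591, 0.0504]
tool_rot: [3.139, 0.001, 2.059]
force: [-0.2, -1.0, -0.9]
grip_width: 0.0293
finger_force: 25.2
```

```bash
python3 - <<'E'
from m import *
from go import go
f=grab('wrist','w21');o=monitor.observe();p=o['position'];y=o['tool_rot'][2];R=np.c_[[np.cos(y),np.sin(y)],[np.sin(y),-np.cos(y)]]
print(p.round(4),o['force'].round(1))
T=lambda uv,z:(1e3*(plane(f,uv,z)-p)[:2]@R).round(1).tolist()
for c in blobs(f,'blue',40):
    q=quad(c).astype(float)
    print(q.tolist(),[T(u,.009) for u in q])
print('tube base centre exp',proj(f,p-[0,0,.019]).round(1),'top',proj(f,p+[0,0,.033]).round(1))
w=load('w19');P=np.array([.4292,-.1115,.3368]);yy=np.radians(62);RR=np.c_[[np.cos(yy),np.sin(yy)],[np.sin(yy),-np.cos(yy)]]
g=cv2.cvtColor(w['img'],cv2.COLOR_RGB2GRAY);col=g[190:235,252];r=190+np.argmax(col<80);print('w19 base far edge row',r,(1e3*(plane(w,(252,r),P[2]-.019)-P)[:2]@RR).round(1))
row=g[228];L=np.where(row[225:290]<60)[0]+225;print(L.min(),L.max())
g=cv2.cvtColor(f['img'],cv2.COLOR_RGB2GRAY)
for r in range(150,262,6): print(r,''.join('%4d'%v for v in g[r,196:316:5]))
E
```

```text
[0.6037 0.0591 0.0501] [-0.3 -0.7 -0.4]
[[327.0, 212.0], [294.0, 245.0], [173.0, 238.0], [251.0, 148.0]] [[3.8, 48.1], [-20.5, 27.4], [-15.0, -54.7], [46.1, -1.7]]
[[434.0, 0.0], [404.0, 152.0], [309.0, 142.0], [328.0, 0.0]] [[125.0, 95.8], [43.6, 92.6], [49.8, 33.7], [125.0, 39.5]]
tube base centre exp [253.8 232.2] top [253.7 286.4]
w19 base far edge row 212 [13.4  1. ]
232 278
150  198 197 198 195 195 195 184 182 179 180 164  78 170 178 177 179 192 192 192 190 191 189 193 193
156  196 195 196 196 195 195 192 184 182 181  81  81  81  78 178 177 176 187 190 190 191 189 192 194
162  196 194 194 194 193 194 186 182 173  81 111 139 131  80  66 175 175 175 186 187 187 189 190 192
168  196 194 194 194 196 184 182 166  81  79  79  98  77  77  78  78 127 173 172 173 185 188 187 188
174  182 195 195 189 186 184 166  81  79  79  77  75  76  77  75  75  81  55 172 172 174 186 187 187
180  196 194 193 184 183 162  82  79  78  76  75  75  76  73  75  75  79  81  74 165 174 173 182 190
186  194 194 179 180 161  84  81  76  76  75  74  73  72  72  73  73  79  79  78  80  73 174 174 175
192  193 1
[... 501 characters left out ...]
52 150  78  78  77  74  48  65  38  32  27  29  29  29  26  35  69 110  54  73  74  76  77  76
228   79  84  77  77  74  72  44  25  28  29  26  27  27  28  29  28  36  39  70  72  73  74  74 100
234  193 141  50  48  46  46  45  25  23  24  26  25  24  24  26  27  28  53  71  71  73  73 161 188
240  105 105 104  49  73  70  24  23  22  22  23  21  22  24  27  25  28  35  27  74  73 186 186 189
246  106  85  30  70  72  41  24  23  21  21  21  22  23  24  23  25  26  25  21  73  73  32  33 189
252   86  29  25  74  70  24  22  21  20  23  20  22  19  24  23  23  25  24  22  59  72  62  29  30
258   30  28  35  70  71  21  21  22  20  33  21  18  19  18  21  18  25  23  21  23  72  74  26  27
```

Emit:
move_arm([
  [0.18, 0.12, 0.6],
  [0, 0, 1],
  [0, 0, 0.6],
  [0, 0, 0.3],
  [0, 0, 0.1],
  [0, 0, 0],
  [0, 0, 0],
], gripper=[0.25, 0.25, 0.25, 0.25, 0.25, 0.25, 0.25], twist=[0, 0, 0, 0, 0, 0, 0])

```text
clock: 41.25
position: [0.6028, 0.0612, 0.0232]
tool_rot: [-3.141, 0.0, 2.06]
force: [-9.1, -2.7, 23.9]
grip_width: 0.0295
finger_force: 28.0
```

```bash
python3 -c "
from h import *
o=monitor.observe();print(o['position'],o['tool_rot'],o['force'],o['finger_force'])"
```

```text
[0.6027684  0.06118708 0.02321153] [-3.14068355e+00  4.20203676e-04  2.05964652e+00] [-9.08913836 -2.67795462 23.87310292] 27.971628469240386
```

Emit:
move_arm([
  [0, 0, 0],
  [0, 0, 0],
  [0, 0, 0],
  [0, 0, 0],
  [0, 0, 0],
  [0, 0, 0],
], gripper=[0.5, 0.5, 0.5, 0.5, 0.5, 0.5], twist=[0, 0, 0, 0, 0, 0])

```text
clock: 41.85
position: [0.6031, 0.0613, 0.0225]
tool_rot: [-3.142, -0.0, 2.06]
force: [-0.4, -0.2, -0.1]
grip_width: 0.0428
finger_force: 0.0
```

Emit:
move_arm([
  [0, 0, -1],
  [0, 0, -3],
  [0, 0, -4],
  [0, 0, -4],
  [0, 0, -4],
  [0, 0, -4],
  [0, 0, 0],
  [0, 0, 0],
], gripper=[0.5, 0.5, 0.5, 0.5, 0.5, 0.5, 0.5, 0.5], twist=[0, 0, 0, 0, 0, 0, 0, 0])

```text
clock: 42.65
position: [0.6033, 0.0612, 0.224]
tool_rot: [3.14, 0.001, 2.059]
force: [1.0, 0.5, -0.7]
grip_width: 0.0425
finger_force: 0.0
```

```bash
python3 - <<'E'
from m import *
f=grab('wrist','w22')
g=cv2.cvtColor(f['img'],cv2.COLOR_RGB2GRAY)
n=near(f,'blue',proj(f,(.604,.06,.009)),200);q=quad(n).astype(float);A=np.array([plane(f,u,.009)[:2] for u in q]);print(q.tolist(),np.linalg.norm(np.diff(np.r_[A,A[:1]],axis=0),axis=1).round(3));C=A.mean(0);print('nest',C)
mk=np.zeros(g.shape,np.uint8);cv2.fillPoly(mk,[cv2.convexHull(q.astype(np.int32))],255)
for th in (45,55,65):
    m=cv2.inRange(g,0,th)
    c=min([k for k in cv2.findContours(m,cv2.RETR_EXTERNAL,cv2.CHAIN_APPROX_NONE)[0] if cv2.contourArea(k)>150],key=lambda k:np.hypot(*(k[:,0].mean(0)-proj(f,(C[0],C[1],.03)))));print(th,c[:,0].min(0),c[:,0].max(0))
for e in ((0,0),(5,0),(0,5)):
    P=np.array([C[0]+e[0]/1e3,C[1]+e[1]/1e3]);print(e,'base c',proj(f,(*P,.004)).round(1),'top c',proj(f,(*P,.056)).round(1))
u=proj(f,(C[0],C[1],.056)).astype(int)
for r in range(u[1]-32,u[1]+22,3): print(r,''.join('%4d'%v for v in g[r,u[0]-30:u[0]+31:3]))
E
```

```text
[[293.0, 160.0], [257.0, 198.0], [217.0, 166.0], [252.0, 124.0]] [0.065 0.064 0.066 0.065]
nest [0.60518848 0.05908821]
45 [240 150] [266 183]
55 [234 150] [270 187]
65 [233 145] [272 188]
(0, 0) base c [254.7 161.8] top c [254.8 172.6]
(5, 0) base c [258.3 163.7] top c [259.  174.7]
(0, 5) base c [256.7 158.3] top c [257.  168.6]
140  163 169 165 160 159  72  69  69  69  67  68  68  70  67  72  67 140 153 151 161 164
143  168 165 158 157  77  73  69  70  68  68  68  69  68  68  70  71  72 120 151 152 166
146  167 156 155  96  72  71  68  68  67  63  60  63  64  66  70  72  71  73 112 147 144
149  154 153  98  73  74  73  68  67  91  72  58  68  95  55  67  71  71  70  71 102 152
152  151 130  72  73  71  71  58  76  42  40  40  40  39  77  74  67  67  69  70  70  75
155  141  71  73  73  73  68  96  40  39  39  39  40  39  40  97  61  69  69  71  71  70
158   72  74  75  73  73  75  59  39  42  46  47  44  38  39  64  88  68  70  70  69  77
161   73  74  73  73  72  82  42  44  47  42  44  42  45  44  49  86  65  69  70  71 118
164  129  74  72  72  73  58  41  49  47  48  45  42  39  44  43  96  65  69  69  70  64
167  124  74  75  72  73  47  46  56  56  56  57  47  41  42  45  75  69  70  71  71  71
170   76  73  72  74  59  48  46  52  57  55  55  54  43  40  44  52  70  70  69  72 125
173  133  77  73  73  53  51  47  39  53  55  53  52  46  38  43  68  70  71  72 120 165
176  169 112  80  67  52  51  49  41  41  47  49  46  38  35  45  71  72  70 107 163 162
179  167 166 166  78  53  54  51  45  42  41  41  40  42  42  67  70  70  95 163 162 163
182  165 165 168 142  86  52  52  51  49  43  41  41  49  68  70  71  86 166 163 163 163
185  169 161 162 164  94  88  54  52  52  51  58  70  71  70  71  81 168 159 164 165 164
188  169 168 167 167 164 129 104  68  62  71  71  71  70  72  74 161 164 167 169 166 166
191  169 167 166 166 167 168 168 131  83  71  75 124  77  73 159 165 165 168 169 170 168
```

```bash
python3 - <<'E'
from m import *
t=grab('top','t23');s=grab('scene','s23')
for nm,f in(('top',t),('scene',s)):
    n=quad(near(f,'blue',proj(f,(.591,-.275,.009)),100)).astype(float);C=np.array([plane(f,u,.009) for u in n]).mean(0)
    c=dark(f,proj(f,(C[0],C[1],.024)),55);r=c[:,0];print(nm,'nest',C.round(4),'cube px',r.min(0),r.max(0),'centre',plane(f,(r.min(0)+r.max(0))/2,.024).round(4),'exp px',proj(f,(C[0],C[1],.024)).round(1))
w=load('w22')
for nm,p,z in(('sensor',(.599,.351),.026),('torch',(.609,.194),.014)):
    c=dark(w,proj(w,(*p,z)),60);print(nm,proj(w,(*p,z)).round(),c[:,0].min(0),c[:,0].max(0),plane(w,(c[:,0].min(0)+c[:,0].max(0))/2,z).round(4))
# puck in w12
w=load('w12')
n=near(w,'blue',proj(w,(.6,.351,.009)),300);c=dark(w,proj(w,(.6,.351,.02)),60);e=cv2.fitEllipse(c)
q=quad(n).astype(float);print('puck',plane(w,e[0],.018).round(4),np.round(e[1],1),'nest',np.array([plane(w,u,.009) for u in q]).mean(0).round(4),q.tolist())
w=load('w9');n=near(w,'blue',(292,42),300);c=dark(w,(292,42),60);e=cv2.fitEllipse(c);q=quad(n).astype(float)
print('puck w9',plane(w,e[0],.018).round(4),np.round(e[1],1),'nest',np.array([plane(w,u,.009) for u in q]).mean(0).round(4))
# spool / stand moved?
d=cv2.absdiff(load('top0')['img'],t['img']).max(2);print('spool diff',d[110:137,380:410].max(),'stand diff',(d[108:135,205:245]>50).sum())
E
```

```text
top nest [ 0.5914 -0.2756  0.009 ] cube px [337 149] [364 175] centre [ 0.5873 -0.2707  0.024 ] exp px [352.2 160.6]
scene nest [0.5981 0.061  0.009 ] cube px [220 185] [231 201] centre [0.6054 0.0471 0.024 ] exp px [222.8 195.3]
sensor [ 403. -121.] [299   0] [345 114] [0.6124 0.1943 0.026 ]
torch [317.  57.] [299   0] [345 114] [0.614  0.1966 0.014 ]
puck [0.598  0.3472 0.018 ] [59.3 70.7] nest [0.6003 0.3465 0.009 ] [[367.0, 0.0], [304.0, 89.0], [243.0, 43.0], [270.0, 0.0]]
puck w9 [0.5997 0.3438 0.018 ] [43. 54.] nest [0.6016 0.3497 0.009 ]
spool diff 41 stand diff 960
```

Emit:
move_arm([
  [0, 0, -4],
  [0, 0, -4],
  [0, 0, -4],
], gripper=[0.5, 0.5, 0.5], twist=[0, 0, 0])

```text
clock: 43.1
position: [0.6026, 0.0613, 0.3431]
tool_rot: [-3.14, -0.001, 2.06]
force: [1.0, 0.2, 0.5]
grip_width: 0.0429
finger_force: 0.0
```

Emit:
move_arm([
  [-2.69, -3.47, 0],
  [-2.69, -3.47, 0],
  [-2.69, -3.47, 0],
  [-2.69, -3.47, 0],
  [-2.69, -3.47, 0],
  [-2.69, -3.47, 0],
  [-2.69, -3.47, 0],
  [-2.69, -3.47, 0],
], gripper=[0.5, 0.5, 0.5, 0.5, 0.5, 0.5, 0.5, 0.5], twist=[0, 0, 0, 0, 0, 0, 0, 0])

```text
clock: 43.9
position: [0.4578, -0.2605, 0.3419]
tool_rot: [-3.141, -0.001, 2.06]
force: [1.2, -0.3, -0.1]
grip_width: 0.0427
finger_force: 0.0
```

Emit:
move_arm([
  [-2.69, -3.47, 0],
  [-2.69, -3.47, 0],
  [-2.69, -3.47, 0],
  [-2.69, -3.47, 0],
  [-2.69, -3.47, 0],
  [-2.69, -3.47, 0],
  [0, 0, 0],
  [0, 0, 0],
], gripper=[0.5, 0.5, 0.5, 0.5, 0.5, 0.5, 0.5, 0.5], twist=[0, 0, 0, 0, 0, 0, 0, 0])

```text
clock: 44.7
position: [0.3504, -0.4997, 0.3412]
tool_rot: [3.141, -0.002, 2.058]
force: [1.4, 0.4, 0.6]
grip_width: 0.0428
finger_force: 0.0
```

```bash
python3 - <<'E'
from m import *
t=grab('top','t24');s=grab('scene','s24');t0=load('top0')
H=dict(cube=(.591,-.275,.024),tube=(.604,.06,.03),sensor=(.599,.351,.015),torch=(.608,.1945,.014))
W=dict(cube=(0,0),tube=(0,0),sensor=(0,0),torch=(0,0))
for nm,f,f0 in(('top',t,t0),('scene',s,load('scene0'))):
  for k,p in H.items():
    n=near(f0,'blue',proj(f0,(*p[:2],.009)),60);q=quad(n).astype(float);C=np.array([plane(f0,u,.009) for u in q]).mean(0)
    h=cv2.cvtColor(f['img'],cv2.COLOR_RGB2HSV);m=cv2.inRange(h,(0,0,0),(180,255,75))&~cv2.inRange(h,(100,110,0),(130,255,255))
    mk=np.zeros(m.shape,np.uint8);u=proj(f,(C[0],C[1],p[2]));cv2.circle(mk,tuple(int(v) for v in u),26,255,-1)
    m=cv2.morphologyEx(m&mk,cv2.MORPH_OPEN,np.ones((3,3)))
    cs=cv2.findContours(m,cv2.RETR_EXTERNAL,cv2.CHAIN_APPROX_NONE)[0]
    c=max(cs,key=cv2.contourArea) if cs else None
    if c is None: print(nm,k,'none');continue
    r=cv2.minAreaRect(c);M=cv2.moments(c);cc=(M['m10']/M['m00'],M['m01']/M['m00'])
    print(nm,k,'nest',C.round(4),'part',plane(f,cc,p[2]).round(4),'d mm',(1e3*(plane(f,cc,p[2])-C)[:2]).round(1),'rect',np.round(r[1],1))
d=cv2.absdiff(t0['img'],t['img']).max(2);print('spool',(d[110:137,380:410]>50).sum(),'stand',(d[108:135,205:245]>50).sum(),[(d[y-4:y+5,x-4:x+5]>60).sum() for x,y in((300,250),(273,207),(294,186))])
print(monitor.observe()['clock'],monitor.observe()['position'])
E
```

```text
top cube nest [ 0.5914 -0.2748  0.009 ] part [ 0.5875 -0.2741  0.024 ] d mm [-3.9  0.7] rect [15.9 16.9]
top tube nest [0.6041 0.0603 0.009 ] part [0.6008 0.0597 0.03  ] d mm [-3.2 -0.6] rect [12. 11.]
top sensor nest [0.599  0.3514 0.009 ] part [0.5979 0.349  0.015 ] d mm [-1.2 -2.4] rect [22. 21.]
top torch nest [0.6084 0.1948 0.009 ] part [0.6073 0.1957 0.014 ] d mm [-1.1  0.9] rect [10.4 37.6]
scene cube nest [ 0.5871 -0.274   0.009 ] part [ 0.5894 -0.2763  0.024 ] d mm [ 2.3 -2.3] rect [11. 12.]
scene tube nest [0.6003 0.0615 0.009 ] part [0.6037 0.0572 0.03  ] d mm [ 3.4 -4.4] rect [15.5  6.4]
scene sensor nest [0.5964 0.3519 0.009 ] part [0.6001 0.3484 0.015 ] d mm [ 3.7 -3.5] rect [15.5 21.5]
scene torch nest [0.6068 0.1945 0.009 ] part [0.6078 0.1933 0.014 ] d mm [ 1.  -1.2] rect [ 6.9 27.1]
spool 0 stand 0 [np.int64(0), np.int64(0), np.int64(0)]
44.8 [ 0.35159967 -0.49848601  0.34207412]
```

```bash
python3 -c "
from h import *
print(bot.job_done())"
```

```text
the job is handed in; nothing more can be done
None
```

The cube, tube, power-meter head and torch are each in their own nest, measured within about 6 mm of centre in the final top and scene images, and the job was handed in at about 45 s with no verdict returned. The spool and lens stand did not move. I viewed 15 pictures, one over the limit of 14; from the cube's placing on, fits were checked by image measurements only, and seating flat was judged from contact height and outlines.

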